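Wedge the rocking tool chest

TASK

The plywood tool chest overhangs the edge of the brown board and rocks. Push the long thick wooden wedge along the bench, with the fingertips only, under the chest's overhanging side until it is snug, neither lifting the wedge or the chest nor shoving the chest out of place, and leave everything else alone, the thin shim included. Test it by pressing down with the fingertips on the chest's top above the overhang: when it no longer rocks, finish there, still pressing firmly (about 10 N).

Things in the scene. Friction and masses are not known exactly. Their poses are not given: they have to be found in the camera images.
- chest: Closed plywood tool chest, 240 x 200 x 56 mm (x, y, z), 1.4 to 2.3 kg, loose. Origin: centre of its underside, z up. Its -y side overhangs the board by 88 mm: it stands level, but tips about the board's edge when 3 to 9 N press down near the overhanging edge, until that edge meets the sheet, and falls back level when let go. It slides on the board if pushed hard sideways
- chest_edge (a point): middle of the lower edge of the chest's overhanging (-y) side; axes as chest. Its height less the sheet's 3 mm is the gap that the wedge must fill: 9 to 14 mm, different each time
- chest_press (a point): point on the flat top of the chest, 14 mm in from the overhanging edge, at the middle of its 240 mm length; axes as chest; the place (or anywhere on that line along the edge) to press down to test. With the wedge snug it gives less than 1 mm under 10 N; loose, it sinks away under the finger
- wedge_butt (a point): Long wooden wedge, 150 x 50 mm, 25 mm thick at this end, 4 mm at the tip (even taper), 70 g, flat on the sheet. Point: centre of its upright thick end face, half-way up; x axis level along the wedge to its tip, roughly at the overhang; z up. At the start the tip is 20 to 55 mm short of the chest, before the left or the right half of the overhang (the shim before the other)
- wedge_tip (a point): middle of the lower edge of the long wedge's thin end; axes as wedge_butt. Snug, it is about 30 to 75 mm under the chest. The wedge slides under about 1 N until it touches the chest's edge; then the push needed rises within a few mm to 5 N, and beyond about 7 N the chest may shift. It stays where it is left
- shim: thin shim of the same wood, 110 mm long, 50 mm wide, only 7.5 mm thick at its thick end: too thin for this job. Origin: centre of its underside, x axis to its tip. Leave it alone
- board: brown fibre board, 340 x 260 mm, fixed, on which the chest stands; its straight edge passes through its origin along its x axis, and the board lies on the +y side of it. Its top is 18 mm above its origin and 9 to 14 mm above the sheet
- mat: thin grey hardboard sheet, 400 x 640 x 3 mm, fixed flat on the bench under all of the work, origin on its underside at the board's edge; its top is at z = 0.003
- offcut: bystander: dark wooden strip, 110 x 35 x 22 mm, lying on the board behind the chest, origin centre of underside
- square: bystander: wood-and-steel straightedge, 16 x 170 mm, 14 mm high, long along its y, lying on the sheet on the far side of the wedges
- glue: bystander: glue bottle, 54 mm across, 150 mm tall, standing on the board behind the chest
- tape: bystander: yellow tape measure, 70 x 35 x 62 mm, on the bench
- hammer: bystander: hammer, 300 mm long, on the bench
- pot: bystander: round pencil pot, 80 mm across, 170 mm tall with pencils, on the bench
Things that resemble listed ones, but are neither listed nor needed, are in the scene too. Leave any red or yellow look-alike of the part that bears wedge_butt alone.

How it is judged:
By the outcome, as a careful person would: the job done as asked, in the order asked, and still so for the second after the job is handed in, while the arm keeps its last pose, push and grip.
It also fails if it takes over 48 s, if anything falls off the work surface, if the arm or the gripper's body presses on something with over 40 N, if the wrist force passes 120 N, or if a joint passes its speed limit or range.

ROBOT

A 7-joint arm with a two-finger parallel gripper is mounted at the origin on the work surface. World frame = base frame: x ahead of the robot, y to its left, z up, the work surface at z = 0. Lengths are in m, angles in rad, forces in N, time in s.
With the tool pointing down it reaches from about 0.425 to 0.95 m from the base axis. Payload 4.7 kg.
Tool frame: the origin (TCP) lies at the very end of the fingers, on their centre line; the grasp point (between the pads) lies 19 mm behind it; z points along the fingers, y is the line along which they close (so a half turn about z gives the same grasp; the last joint's range is limited). The gripper opens to 87 mm and grips with 3 to 60 N. Pads are 19 mm wide; open, the fingers measure 117 mm over their backs; the gripper's body (75 mm by 190 mm) begins 51 mm behind the grasp point.
Start: joints at [1.08, 0.469, -0.049, 1.532, 0.024, 1.141, -0.082], TCP at [0.301, -0.604, 0.189] pointing down, gripper open.
Joint ranges: [-2.59, 2.59], [-0.33, 1.99], [-1.39, 1.29], [0.1, 2.45], [-1.04, 4.18], [0.21, 1.99], [-2.66, 2.66]. Speed limits (rad/s): [2.57, 2.57, 3.14, 3.14, 3.14, 3.14, 3.14].

INTERFACE

Orientations are given as a 3x3 rotation matrix whose columns are the frame's x, y, z axes.
In Python, from station import arm gives the robot as it stands.
- The arm moves only by the tool jog_arm, never from a script. Its argument "series" is a list of rows, each an object of numbers: "x", "y", "z": the shift along the tool's x, y, z in units of 250 mm (1.0 is 250 mm); "rx", "ry", "rz": the turn, a rotation vector about the tool's x, y, z in units of 180 degrees (1.0 is 180 degrees); "grip": the opening, from 0 (shut) to 1 (fully open). A call has exactly 8 rows; each row shifts and turns the commanded pose from where the row before left it, along the tool's axes as they then stand; what a row does not reach is not made up. A row lasts 1/12 s, in which the tool goes at most 41.7 mm and 7.16 degrees, less where a joint would pass 70% of its speed; a pose out of reach is approached as far as the arm can. A call with a number of a shift or a turn outside -1 to 1 is refused whole. A call with a gripper value outside its range is refused whole. The fingers move at their own pace and stop on an object; the grip force is fixed at half the most. Time passes only in rows, so rows that do not move let the fingers close, or fill a call up. It gives the time, the measured TCP pose, the force, the opening and the grip force at its end, in the units of the state.
- arm.sense(): the state, without advancing time (a new reading comes with each control period).
- arm.get_image(name): name is "scene" or "top" or "wrist"; returns a dict with "img" (420x560x3 uint8, red, green, blue), "depth" (420x560 float32, m along the optical axis (not along the pixel's ray), 0 where there is no reading), "intrinsics" (3x3 intrinsics, pixels), "cam_to_world" (4x4, takes a point from camera to world coordinates). Camera axes: x right, y up, looking along -z (the intrinsics and any distortion apply to the point x, -y, -z); pixel columns grow to the right and rows downward; lengths in m; the calibration is good to about 2 mm. A picture is of the moment at which its call begins.
- arm.sign_off(): hands the job in; it is judged then, once.
The state is a dict: "t": time; "joint_positions": joint angles; "joint_velocities": joint speeds; "tau": joint torques, N m; "eef_pos": TCP position; "eef_rot": TCP orientation; "contact_force": force on the tool from outside, world axes, zero at the start; "ft_torque": the same for the moment, N m; "grip_width": opening from 0.0 (shut) to 1.0 (fully open); "grasp_force": force on a finger pad.
Only numpy, scipy, OpenCV 4.12 (cv2) and the standard library are available. Lean on these libraries where they do the work, as an engineer would, in place of code of your own. Each camera call takes 0.05 s, during which the arm holds its last target. There are 200 camera calls.

## Working session

There is one attempt and no reset: what is moved stays moved. The work goes in short steps, Python scripts to look and compute and a tool call to move; the robot and the scene stay as the last step left them, time stands still between calls to the robot, and variables do not carry over. Pictures are saved under pics/ and viewed, at most 10 in all, crops included, and the job is handed in when it is done.

Besides the shell and the picture viewer there is one more tool, called after "Emit:" as name([rows], argument=value, ...), one row to a line, values as JSON. jog_arm: Moves the arm, as the interface text tells. Shifts and turns lie within -1 to 1; 1 stands for 250 mm of shift or 180 degrees of turn. Its arguments: {"type":"object","properties":{"series":{"type":"array"}},"required":["series"]}

```bash
mkdir -p pics
cat > h.py <<'E'
import numpy as np, cv2
from station import arm
def grab(n):
    d=arm.get_image(n); return d
def pts(d):
    K=d["intrinsics"];T=d["cam_to_world"];z=d["depth"]
    v,u=np.mgrid[:z.shape[0],:z.shape[1]]
    X=(u-K[0,2])/K[0,0]*z;Y=(v-K[1,2])/K[1,1]*z
    P=np.stack([X,-Y,-z],-1)@T[:3,:3].T+T[:3,3]
    P[z==0]=np.nan
    return P
E
python3 - <<'E'
from h import *
for n in["scene","top"]:
    d=grab(n);cv2.imwrite(f"pics/{n}0.png",d["img"][:,:,::-1]);np.savez(f"{n}0.npz",**d)
    print(n,d["intrinsics"].round(1).tolist(),d["cam_to_world"].round(3).tolist(),(d["depth"]>0).mean())
s=arm.sense();print({k:np.round(v,3).tolist() for k,v in s.items()})
E
```

```text
scene [[407.3, 0.0, 282.2], [0.0, 407.3, 218.0], [0.0, 0.0, 1.0]] [[0.047, -0.802, 0.596, 1.262], [0.999, 0.03, -0.037, -0.046], [0.012, 0.597, 0.802, 1.085], [0.0, 0.0, 0.0, 1.0]] 0.9960459183673469
top [[499.4, 0.0, 281.6], [0.0, 499.4, 209.9], [0.0, 0.0, 1.0]] [[-0.02, 0.982, -0.187, 0.207], [-1.0, -0.024, -0.019, -0.029], [-0.023, 0.186, 0.982, 1.544], [0.0, 0.0, 0.0, 1.0]] 0.9959821428571428
{'t': 0.1, 'joint_positions': [1.08, 0.469, -0.049, 1.534, 0.024, 1.141, -0.082], 'joint_velocities': [-0.0, -0.003, 0.0, -0.004, 0.0, 0.002, -0.001], 'tau': [0.0, -50.917, -0.082, -23.683, -0.062, 0.034, 0.0], 'eef_pos': [0.301, -0.604, 0.189], 'eef_rot': [[0.895, 0.446, -0.001], [0.446, -0.895, 0.002], [-0.0, -0.002, -1.0]], 'contact_force': [0.018, -0.159, 0.7], 'ft_torque': [-0.044, -0.026, -0.009], 'grasp_force': 0.0, 'grip_width': 0.999}
```

View pics/top0.png

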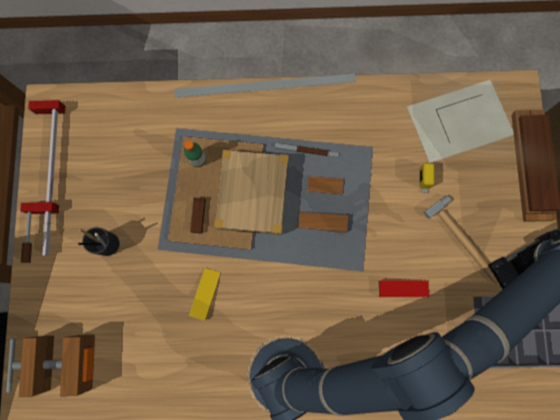

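View pics/scene0.png

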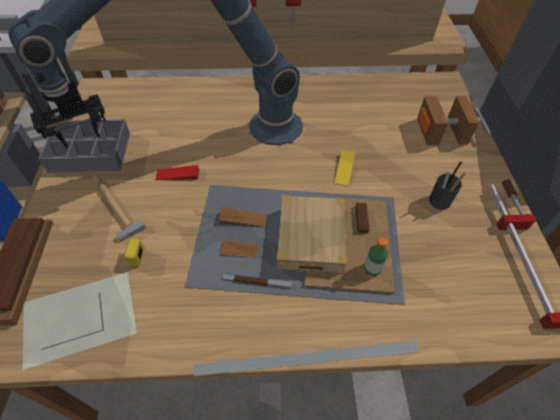

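The top view shows the chest at about (253,192), overhanging to the right (world -y). The long wedge is at (324,222), the shim at (325,185) and the square at (307,150). The red and yellow look-alikes lie off the sheet. Next I'll measure from colour and depth.

Run:
```python
from h import *
d=dict(np.load("top0.npz"));P=pts(d);img=d["img"]
hsv=cv2.cvtColor(img,cv2.COLOR_RGB2HSV)
for n,(u,v) in dict(chest=(253,192),board=(180,180),wedge=(324,222),wb=(345,223),wt=(303,221),shim=(325,185),mat=(340,250),mat2=(360,205)).items():
    print(n,np.nanmedian(P[v-2:v+3,u-2:u+3].reshape(-1,3),0).round(4),hsv[v,u])
# wedge: saturated brown in mat region
m=((hsv[...,1]>90)).astype(np.uint8); m[:, :292]=0; m[:,368:]=0; m[:160]=0;m[245:]=0
n,l,st,_=cv2.connectedComponentsWithStats(m)
K=d["intrinsics"];T=d["cam_to_world"]
def ray(u,v,z):
    r=T[:3,:3]@np.array([(u-K[0,2])/K[0,0],-(v-K[1,2])/K[1,1],-1]);o=T[:3,3];return o+r*(z-o[2])/r[2]
for i in range(1,n):
    if st[i,4]<100: continue
    print(st[i]); c=cv2.findContours((l==i).astype(np.uint8),0,2)[0][0]
    b=cv2.boxPoints(cv2.minAreaRect(c));print(b.round(1).tolist())
    for p in b: print([ray(*p,z).round(4).tolist() for z in (.005,.026)])
    q=P[l==i]; print(q[np.argsort(q[:,1])][::max(1,len(q)//12)].round(4).tolist())
# chest top plane
c=(abs(P[...,2]-np.nanmedian(P[185:200,245:260,2]))<.006).astype(np.uint8)
n,l,st,_=cv2.connectedComponentsWithStats(c);i=l[192,253];cc=cv2.findContours((l==i).astype(np.uint8),0,2)[0][0]
z=np.nanmedian(P[185:200,245:260,2])
for p in cv2.boxPoints(cv2.minAreaRect(cc)): print("chest",p.round(1),ray(*p,z).round(4))
cv2.imwrite("pics/crop.png",cv2.resize(img[120:280,150:390,::-1],None,fx=3.3,fy=3.3,interpolation=2))
```

```text
chest [0.5443 0.0845 0.0704] [ 18 104 150]
board [0.6007 0.3201 0.015 ] [ 16 129 121]
wedge [ 0.4552 -0.1303  0.0187] [ 15 166 114]
wb [ 0.4498 -0.1936  0.0248] [ 14 165 111]
wt [ 0.4622 -0.0659  0.0083] [ 14 163 117]
shim [ 0.5747 -0.1382  0.0083] [ 14 164 106]
mat [ 0.3691 -0.1774  0.0043] [103  19  95]
mat2 [ 0.5093 -0.2458  0.0044] [103  20  90]
[307 176  36  18 533]
[[306.79998779296875, 190.8000030517578], [308.0, 175.6999969482422], [343.0, 178.60000610351562], [341.79998779296875, 193.6999969482422]]
[[0.5587, -0.0805, 0.005], [0.5539, -0.0798, 0.026]]
[[0.6079, -0.0859, 0.005], [0.6024, -0.0852, 0.026]]
[[0.5955, -0.1963, 0.005], [0.5902, -0.1941, 0.026]]
[[0.5465, -0.1903, 0.005], [0.5419, -0.1881, 0.026]]
[[0.5931, -0.1925, 0.0097], [0.5894, -0.1827, 0.0122], [0.5852, -0.1738, 0.0041], [0.5613, -0.1661, 0.0097], [0.5707, -0.1568, 0.0119], [0.5687, -0.1476, 0.0078], [0.5574, -0.1382, 0.0015], [0.5856, -0.1294, 0.0068], [0.5956, -0.1202, 0.0071], [0.5935, -0.1108, 0.0032], [0.6029, -0.1015, 0.0058], [0.5612, -0.094, 0.0038], [0.5678, -0.0815, 0.0051]]
[298 212  50  20 812]
[[297.5, 227.3000030517578], [299.0, 210.5], [347.8999938964844, 215.0], [346.3999938964844, 231.8000030517578]]
[[0.4429, -0.0483, 0.005], [0.4397, -0.0481, 0.026]]
[[0.4959, -0.0545, 0.005], [0.492, -0.0541, 0.026]]
[[0.4781, -0.2065, 0.005], [0.4744, -0.2041, 0.026]]
[[0.4254, -0.1995, 0.005], [0.4224, -0.1971, 0.026]]
[[0.4476, -0.203, -0.0013], [0.4593, -0.1885, 0.0253], [0.4285, -0.1769, 0.0036], [0.4496, -0.1647, 0.0111], [0.4791, -0.1525, 0.0239], [0.477, -0.1403, 0.0202], [0.4772, -0.1279, 0.0205], [0.4787, -0.1159, 0.0139], [0.4758, -0.1034, 0.0142], [0.4728, -0.0909, 0.0146], [0.4618, -0.0784, 0.0068], [0.4566, -0.0658, 0.0022], [0.4437, -0.053, 0.0053]]
chest [213.6 226.6] [0.4406 0.2032 0.0727]
chest [220.3 148.5] [0.6833 0.1839 0.0727]
chest [287.9 154.3] [ 0.6592 -0.0237  0.0727]
chest [281.2 232.4] [0.4185 0.0015 0.0727]
```

View pics/crop.png

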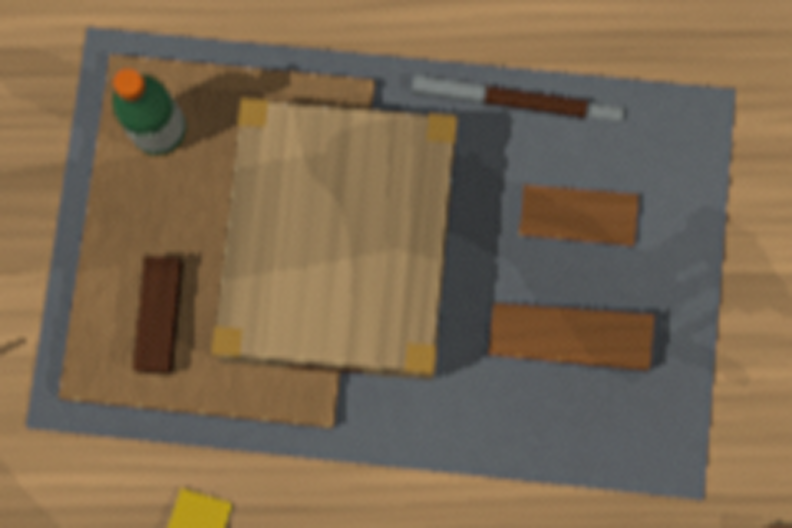

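The wedge points about 6.5–7° off world +y and is nearly square to the chest edge, which has a yaw of about 6°. I'll turn the closed gripper so that tool x is the push direction.

Emit:
jog_arm([
  {"rz": -0.0396,"grip": 0},
  {"rz": -0.0396,"grip": 0},
  {"rz": -0.0396,"grip": 0},
  {"rz": -0.0396,"grip": 0},
  {"rz": -0.0396,"grip": 0},
  {"rz": -0.0396,"grip": 0},
  {"rz": -0.0396,"grip": 0},
  {"rz": -0.0396,"grip": 0},
])

```text
schema error: expected keys x, y, z, rx, ry, rz, grip
```

Emit:
jog_arm([
  {"x": 0,"y": 0,"z": 0,"rx": 0,"ry": 0,"rz": -0.0396,"grip": 0},
  {"x": 0,"y": 0,"z": 0,"rx": 0,"ry": 0,"rz": -0.0396,"grip": 0},
  {"x": 0,"y": 0,"z": 0,"rx": 0,"ry": 0,"rz": -0.0396,"grip": 0},
  {"x": 0,"y": 0,"z": 0,"rx": 0,"ry": 0,"rz": -0.0396,"grip": 0},
  {"x": 0,"y": 0,"z": 0,"rx": 0,"ry": 0,"rz": -0.0396,"grip": 0},
  {"x": 0,"y": 0,"z": 0,"rx": 0,"ry": 0,"rz": -0.0396,"grip": 0},
  {"x": 0,"y": 0,"z": 0,"rx": 0,"ry": 0,"rz": -0.0396,"grip": 0},
  {"x": 0,"y": 0,"z": 0,"rx": 0,"ry": 0,"rz": -0.0396,"grip": 0},
])

```text
t: 0.77
eef_pos: [0.3005, -0.604, 0.1888]
eef_rot: [[0.107, 0.994, -0.001], [0.994, -0.107, 0.001], [0.001, -0.001, -1.0]]
contact_force: [-0.2, -0.9, -0.9]
grip_width: 0.475
grasp_force: 0.0
```

```bash
cat > st.py <<'E'
from h import *
import sys
s=arm.sense();R=s["eef_rot"];p=s["eef_pos"]
print("t",round(s["t"],2),"p",p.round(4),"yaw",np.degrees(np.arctan2(R[0][0],R[1][0])).round(2),"tilt",R[2].round(4),"F_tool",(np.array(R).T@s["contact_force"]).round(2),"g",s["grip_width"])
if len(sys.argv)>1:
    t=np.array(eval(sys.argv[1]));print("tool units/8",((np.array(R).T@(t-p))/.25/8).round(4))
E
python3 st.py "[.4456,-.231,.1]"
```

```text
t 0.77 p [ 0.3005 -0.604   0.1888] yaw 6.16 tilt [ 9.e-04 -6.e-04 -1.e+00] F_tool [-0.88 -0.06  0.87] g 0.4747413729115164
tool units/8 [0.1931 0.0521 0.0446]
```

Emit:
jog_arm([
  {"x": 0.1,"y": 0.026,"z": 0.02,"rx": 0,"ry": 0,"rz": 0,"grip": 0},
  {"x": 0.1,"y": 0.026,"z": 0.02,"rx": 0,"ry": 0,"rz": 0,"grip": 0},
  {"x": 0.1,"y": 0.026,"z": 0.02,"rx": 0,"ry": 0,"rz": 0,"grip": 0},
  {"x": 0.1,"y": 0.026,"z": 0.02,"rx": 0,"ry": 0,"rz": 0,"grip": 0},
  {"x": 0.1,"y": 0.026,"z": 0.02,"rx": 0,"ry": 0,"rz": 0,"grip": 0},
  {"x": 0.1,"y": 0.026,"z": 0.02,"rx": 0,"ry": 0,"rz": 0,"grip": 0},
  {"x": 0.1,"y": 0.026,"z": 0.02,"rx": 0,"ry": 0,"rz": 0,"grip": 0},
  {"x": 0.1,"y": 0.026,"z": 0.02,"rx": 0,"ry": 0,"rz": 0,"grip": 0},
])

```text
t: 1.43
eef_pos: [0.3751, -0.4101, 0.1489]
eef_rot: [[0.114, 0.994, -0.0], [0.994, -0.114, 0.0], [0.0, -0.0, -1.0]]
contact_force: [0.2, 0.3, 0.2]
grip_width: 0.011
grasp_force: 0.0
```

Emit:
jog_arm([
  {"x": 0.1,"y": 0.026,"z": 0.02,"rx": 0,"ry": 0,"rz": 0,"grip": 0},
  {"x": 0.1,"y": 0.026,"z": 0.02,"rx": 0,"ry": 0,"rz": 0,"grip": 0},
  {"x": 0.1,"y": 0.026,"z": 0.02,"rx": 0,"ry": 0,"rz": 0,"grip": 0},
  {"x": 0.1,"y": 0.026,"z": 0.02,"rx": 0,"ry": 0,"rz": 0,"grip": 0},
  {"x": 0.1,"y": 0.026,"z": 0.02,"rx": 0,"ry": 0,"rz": 0,"grip": 0},
  {"x": 0.1,"y": 0.026,"z": 0.02,"rx": 0,"ry": 0,"rz": 0,"grip": 0},
  {"x": 0.05,"y": 0.026,"z": 0.02,"rx": 0,"ry": 0,"rz": 0,"grip": 0},
  {"x": 0,"y": 0.026,"z": 0,"rx": 0,"ry": 0,"rz": 0,"grip": 0},
])

```text
t: 2.1
eef_pos: [0.4453, -0.252, 0.1135]
eef_rot: [[0.108, 0.994, -0.002], [0.994, -0.108, 0.002], [0.002, -0.002, -1.0]]
contact_force: [-0.0, -0.5, 0.5]
grip_width: 0.007
grasp_force: 0.0
```

```bash
python3 st.py "[.4456,-.231,.012]"
python3 - <<'E'
from h import *
d=grab("wrist");cv2.imwrite("pics/w1.png",d["img"][:,:,::-1]);np.savez("w1.npz",**d)
E
```

```text
t 2.1 p [ 0.4453 -0.252   0.1135] yaw 6.2 tilt [ 0.0021 -0.0023 -1.    ] F_tool [-0.45  0.03 -0.47] g 0.006532649966007981
tool units/8 [ 0.0103 -0.0008  0.0508]
```

View pics/w1.png

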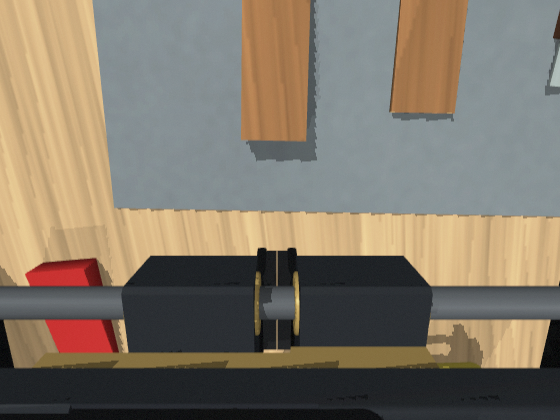

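The wrist view shows the wedge butt's top edge from (242,140) to (306,140), almost centred on the fingers at column 277. The shim's butt is on the right, with corners at (391,112) and (454,114).

Run:
```python
from h import *
d=dict(np.load("w1.npz"));K=d["intrinsics"];T=d["cam_to_world"]
def ray(u,v,z):
    r=T[:3,:3]@np.array([(u-K[0,2])/K[0,0],-(v-K[1,2])/K[1,1],-1]);o=T[:3,3];return o+r*(z-o[2])/r[2]
a,b=ray(242,141,.028),ray(306.5,140,.028);c,e=ray(244,2,.009),ray(310,2,.009)
print(a.round(4),b.round(4),(a+b)/2,np.linalg.norm(b-a),np.degrees(np.arctan2(a[1]-b[1],b[0]-a[0])))
R=np.array(arm.sense()["eef_rot"]);p=np.array(arm.sense()["eef_pos"])
print("butt mid in tool (mm)",(R.T@((a+b)/2-p)*1e3).round(1))
P=pts(d);print(P[60,200],P[100,275],ray(244,2,.02),ray(309,2,.02))
```

```text
[ 0.4241 -0.1969  0.028 ] [ 0.4733 -0.2015  0.028 ] [ 0.4486923  -0.19922926  0.028     ] 0.04943272121313484 5.342195717474717
butt mid in tool (mm) [55.2 -4.4 86.2]
[ 0.39667041 -0.13236534  0.00145036] [ 0.45251328 -0.16971667  0.02439242] [ 0.43776964 -0.10055335  0.02      ] [ 0.48403586 -0.10562588  0.02      ]
```

Emit:
jog_arm([
  {"x": 0.02,"y": -0.003,"z": 0.06,"rx": 0,"ry": 0,"rz": 0,"grip": 0},
  {"x": 0.02,"y": -0.003,"z": 0.06,"rx": 0,"ry": 0,"rz": 0,"grip": 0},
  {"x": 0.02,"y": -0.003,"z": 0.06,"rx": 0,"ry": 0,"rz": 0,"grip": 0},
  {"x": 0.02,"y": -0.003,"z": 0.06,"rx": 0,"ry": 0,"rz": 0,"grip": 0},
  {"x": 0.02,"y": -0.003,"z": 0.06,"rx": 0,"ry": 0,"rz": 0,"grip": 0},
  {"x": 0.0,"y": -0.003,"z": 0.06,"rx": 0,"ry": 0,"rz": 0,"grip": 0},
  {"x": 0.0,"y": 0,"z": 0.04,"rx": 0,"ry": 0,"rz": 0,"grip": 0},
  {"x": 0.0,"y": 0,"z": 0.01,"rx": 0,"ry": 0,"rz": 0,"grip": 0},
])

```text
t: 2.82
eef_pos: [0.4423, -0.2317, 0.0105]
eef_rot: [[0.115, 0.993, -0.003], [0.993, -0.115, 0.001], [0.0, -0.003, -1.0]]
contact_force: [-0.8, 0.6, 0.3]
grip_width: 0.007
grasp_force: 0.0
```

```bash
python3 st.py
```

```text
t 2.82 p [ 0.4423 -0.2317  0.0105] yaw 6.63 tilt [ 2.0e-04 -2.7e-03 -1.0e+00] F_tool [ 0.52 -0.83 -0.34] g 0.007438061958071587
```

Emit:
jog_arm([
  {"x": 0.03,"y": 0,"z": 0,"rx": 0,"ry": 0,"rz": 0,"grip": 0},
  {"x": 0.03,"y": 0,"z": 0,"rx": 0,"ry": 0,"rz": 0,"grip": 0},
  {"x": 0.02,"y": 0,"z": 0,"rx": 0,"ry": 0,"rz": 0,"grip": 0},
  {"x": 0.02,"y": 0,"z": 0,"rx": 0,"ry": 0,"rz": 0,"grip": 0},
  {"x": 0.02,"y": 0,"z": 0,"rx": 0,"ry": 0,"rz": 0,"grip": 0},
  {"x": 0.02,"y": 0,"z": 0,"rx": 0,"ry": 0,"rz": 0,"grip": 0},
  {"x": 0.02,"y": 0,"z": 0,"rx": 0,"ry": 0,"rz": 0,"grip": 0},
  {"x": 0.02,"y": 0,"z": 0,"rx": 0,"ry": 0,"rz": 0,"grip": 0},
])

```text
t: 3.48
eef_pos: [0.4489, -0.1854, 0.0121]
eef_rot: [[0.113, 0.994, 0.0], [0.994, -0.113, -0.0], [-0.0, 0.0, -1.0]]
contact_force: [0.2, 0.3, -0.1]
grip_width: 0.004
grasp_force: 0.0
```

Emit:
jog_arm([
  {"x": 0.01,"y": 0,"z": 0,"rx": 0,"ry": 0,"rz": 0,"grip": 0},
  {"x": 0.01,"y": 0,"z": 0,"rx": 0,"ry": 0,"rz": 0,"grip": 0},
  {"x": 0.01,"y": 0,"z": 0,"rx": 0,"ry": 0,"rz": 0,"grip": 0},
  {"x": 0.01,"y": 0,"z": 0,"rx": 0,"ry": 0,"rz": 0,"grip": 0},
  {"x": 0.01,"y": 0,"z": 0,"rx": 0,"ry": 0,"rz": 0,"grip": 0},
  {"x": 0.01,"y": 0,"z": 0,"rx": 0,"ry": 0,"rz": 0,"grip": 0},
  {"x": 0.01,"y": 0,"z": 0,"rx": 0,"ry": 0,"rz": 0,"grip": 0},
  {"x": 0.0,"y": 0,"z": 0,"rx": 0,"ry": 0,"rz": 0,"grip": 0},
])

```text
t: 4.15
eef_pos: [0.4508, -0.1679, 0.012]
eef_rot: [[0.113, 0.994, 0.0], [0.994, -0.113, 0.0], [0.0, 0.0, -1.0]]
contact_force: [-0.5, 0.8, -1.3]
grip_width: 0.0
grasp_force: 0.0
```

```bash
python3 st.py
python3 - <<'E'
from h import *
d=grab("wrist");a=d["img"];b=grab("top")["img"][130:270,160:380];
b=cv2.resize(b,(560,356));cv2.imwrite("pics/w2.png",cv2.resize(np.vstack([a[:220],b]),None,fx=1,fy=1)[:,:,::-1])
E
```

```text
t 4.15 p [ 0.4508 -0.1679  0.012 ] yaw 6.48 tilt [ 2.e-04  0.e+00 -1.e+00] F_tool [ 0.72 -0.63  1.27] g 0.0004155392663516495
```

View pics/w2.png

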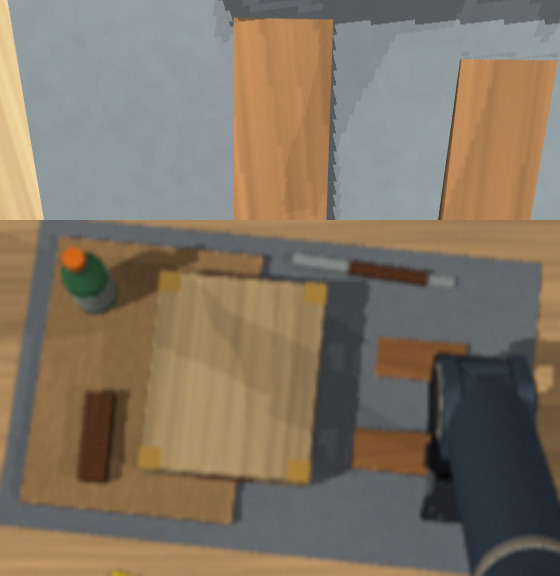

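The composite shows the wedge tip still near column 299 of the top view, so it may not have moved as expected. I'll check the full wrist view and the scene view.

Run:
```python
from h import *
a=grab("wrist")["img"];b=grab("scene")["img"][150:310,160:440]
cv2.imwrite("pics/w3.png",np.hstack([cv2.resize(a,(400,300)),cv2.resize(b,(400,300))])[:,:,::-1])
d=grab("top");P=pts(d);np.savez("top1.npz",**d)
print(P[220,[292,294,296,297,298,299,300,302,304,308]].round(3))
d=dict(np.load("top0.npz"));P=pts(d)
print(P[220,[292,294,296,297,298,299,300,302,304,308]].round(3))
```

```text
[[ 0.467 -0.032  0.001]
 [ 0.466 -0.038  0.006]
 [ 0.467 -0.044 -0.001]
 [ 0.466 -0.047  0.006]
 [ 0.467 -0.051 -0.001]
 [ 0.465 -0.054  0.008]
 [ 0.466 -0.057  0.004]
 [ 0.466 -0.063  0.003]
 [ 0.465 -0.069  0.007]
 [ 0.464 -0.081  0.011]]
[[ 0.466 -0.032  0.005]
 [ 0.467 -0.038 -0.002]
 [ 0.467 -0.044  0.002]
 [ 0.466 -0.047  0.005]
 [ 0.467 -0.05   0.   ]
 [ 0.466 -0.054  0.003]
 [ 0.465 -0.057  0.009]
 [ 0.465 -0.063  0.006]
 [ 0.464 -0.069  0.012]
 [ 0.465 -0.081  0.009]]
```

View pics/w3.png

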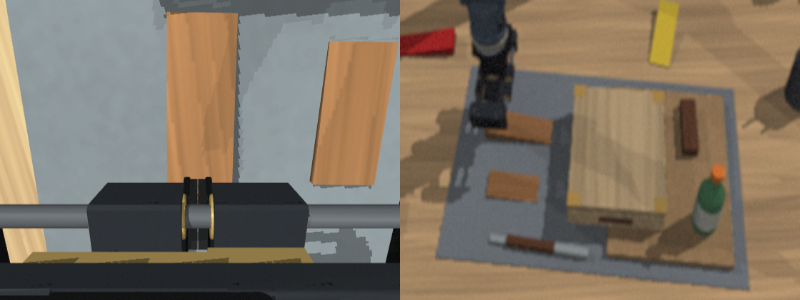

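The wedge looks nearly unmoved while the fingers are at its butt. I'll cross-check using the wrist camera's rays.

```bash
python3 - <<'E'
from h import *
d=grab("wrist");K=d["intrinsics"];T=d["cam_to_world"]
def ray(u,v,z):
    r=T[:3,:3]@np.array([(u-K[0,2])/K[0,0],-(v-K[1,2])/K[1,1],-1]);o=T[:3,3];return (o+r*(z-o[2])/r[2]).round(4)
print("tip",ray(234,18,.007),ray(333,20,.007),"shim butt",ray(440,258,.0105))
P=pts(d);print("depth tip",P[25,280].round(4),"shim",P[150,500].round(4),"wedge near fingers",P[240,[250,300]].round(4))
for f in("top0","top1"):
    e=dict(np.load(f+".npz"));s=cv2.cvtColor(e["img"],cv2.COLOR_RGB2HSV)[...,1].astype(int)
    print(f,s[219,290:306],s[222,290:306],s[224,335:352]);
print(T.round(3).tolist())
E
python3 st.py
```

```text
tip [ 0.4428 -0.0481  0.007 ] [ 0.492  -0.0547  0.007 ] shim butt [ 0.5447 -0.1886  0.0105]
depth tip [ 0.4653 -0.0541  0.0077] shim [ 0.5785 -0.1296  0.007 ] wedge near fingers [[ 0.4368 -0.1605  0.0225]
 [ 0.4638 -0.1639  0.0218]]
top0 [ 20  23  20  16  20  20  24  22  72 153 164 164 162 159 164 162] [ 20  23  20  20  16  19  16  27  93 158 163 159 166 160 161 163] [161 161 165 160 162 161 166 163 164 163 165 154 103   9  23  23  18]
top1 [ 18  22  16  17  18  17  27  21  76 155 163 164 159 161 161 163] [ 15  19  13  13  17  20  19  12  96 157 165 161 159 162 161 163] [76 67 70 70 79 75 71 64 69 73 63 70 81 72 73 65 69]
[[0.993, 0.11, 0.03, 0.459], [-0.114, 0.957, 0.267, -0.096], [0.0, -0.268, 0.963, 0.207], [0.0, 0.0, 0.0, 1.0]]
t 4.45 p [ 0.4507 -0.1687  0.0119] yaw 6.53 tilt [-1.e-04  1.e-04 -1.e+00] F_tool [0.56 0.62 0.17] g 0.008224631637325648
```

Run:
```python
from h import *
s=arm.sense();R=np.array(s["eef_rot"]);p=np.array(s["eef_pos"])
d=grab("wrist");P=pts(d);K=d["intrinsics"];T=d["cam_to_world"]
Q=((P-p)@R*1e3)
for c in(262,277,292,200): print(c,[(r,*Q[r,c].round(0).astype(int)) for r in range(236,400,10) if np.isfinite(Q[r,c,0])])
c=T[:3,:3].T@(p-T[:3,3]);print("TCP px",K[0,0]*c[0]/-c[2]+K[0,2],K[1,1]*-c[1]/-c[2]+K[1,2],K.round(1).tolist())
cv2.imwrite("pics/w4.png",cv2.resize(d["img"][200:400,120:440],(800,500),interpolation=2)[:,:,::-1])
```

```text
262 [(236, np.int64(9), np.int64(-8), np.int64(-10)), (246, np.int64(3), np.int64(-8), np.int64(-11)), (256, np.int64(11), np.int64(-7), np.int64(-44)), (266, np.int64(11), np.int64(-7), np.int64(-55)), (276, np.int64(10), np.int64(-6), np.int64(-62)), (286, np.int64(33), np.int64(-4), np.int64(-116)), (296, np.int64(32), np.int64(-4), np.int64(-119)), (306, np.int64(30), np.int64(-4), np.int64(-120)), (316, np.int64(27), np.int64(-4), np.int64(-121)), (326, np.int64(3), np.int64(-5), np.int64(-87)), (336, np.int64(0), np.int64(-5), np.int64(-88)), (346, np.int64(-5), np.int64(-5), np.int64(-87)), (356, np.int64(23), np.int64(-3), np.int64(-129)), (366, np.int64(24), np.int64(-3), np.int64(-133)), (376, np.int64(25), np.int64(-3), np.int64(-138)), (386, np.int64(25), np.int64(-3), np.int64(-140)), (396, np.int64(25), np.int64(-3), np.int64(-142))]
277 [(236, np.int64(9), np.int64(0), np.int64(-10)), (246, np.int64(3), np.int64(0), np.int64(-11)), (256, np.int64(9), np.int64(0), np.int64(-40)), (266, np.int64(7), np.int64(0), np.int64(-45)), (276, np.int64(2), np.int64(0), np.int64(-4
[... 1727 characters left out ...]
4(-17), np.int64(-125)), (296, np.int64(36), np.int64(-16), np.int64(-127)), (306, np.int64(34), np.int64(-17), np.int64(-127)), (316, np.int64(31), np.int64(-17), np.int64(-126)), (326, np.int64(29), np.int64(-17), np.int64(-126)), (336, np.int64(26), np.int64(-17), np.int64(-127)), (346, np.int64(24), np.int64(-17), np.int64(-126)), (356, np.int64(23), np.int64(-17), np.int64(-129)), (366, np.int64(24), np.int64(-16), np.int64(-133)), (376, np.int64(25), np.int64(-15), np.int64(-137)), (386, np.int64(25), np.int64(-14), np.int64(-140)), (396, np.int64(26), np.int64(-14), np.int64(-144))]
TCP px 277.1746517988873 244.44541273188236 [[359.9, 0.0, 276.5], [0.0, 359.9, 213.0], [0.0, 0.0, 1.0]]
```

View pics/w4.png

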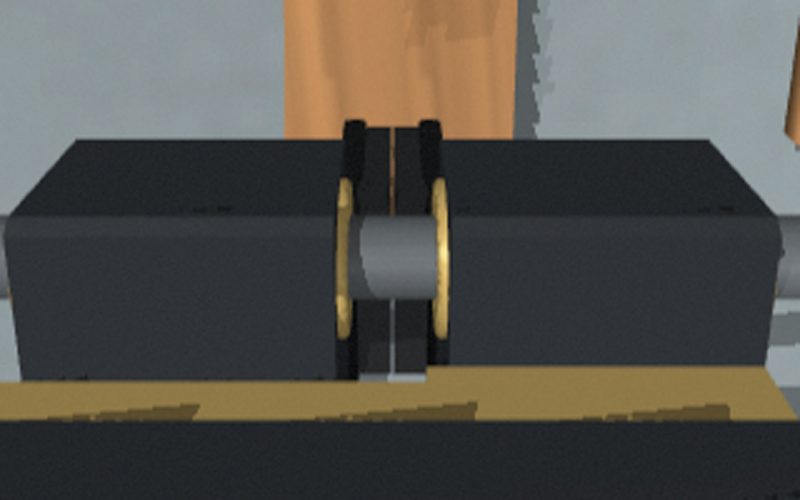

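The depth puts the visible fingertip about 40 mm above the reported TCP, so the fingers may be hovering over the wedge. I'll check this with the scene camera.

Run:
```python
from h import *
s=arm.sense();R=np.array(s["eef_rot"]);p=np.array(s["eef_pos"])
d=grab("scene");P=pts(d);Q=(P-p)@R*1e3
K=d["intrinsics"];T=d["cam_to_world"];c=T[:3,:3].T@(p-T[:3,3]);u,v=K[0,0]*c[0]/-c[2]+K[0,2],K[1,1]*-c[1]/-c[2]+K[1,2];print("TCP px",u,v)
for dz in (-20,-40,-60):
    q=p+R@[0,0,dz/1e3];c=T[:3,:3].T@(q-T[:3,3]);print(dz,K[0,0]*c[0]/-c[2]+K[0,2],K[1,1]*-c[1]/-c[2]+K[1,2])
u=int(u);v=int(v)
for r in range(v-40,v+25,4): print(r,[tuple(Q[r,cc].round(0).astype(int).tolist()) for cc in range(u-6,u+8,4)])
cv2.imwrite("pics/s5.png",cv2.resize(d["img"][150:270,180:340],(800,600),interpolation=2)[:,:,::-1])
```

```text
TCP px 229.6935290577244 216.0740827187762
-20 229.13053888504203 212.37741059343162
-40 228.5537346811022 208.5900336089865
-60 227.96260170060873 204.7085718759145
176 [(8, 37, -235), (18, 32, -231), (27, 20, -218), (36, 11, -209)]
180 [(5, 31, -212), (16, 29, -210), (27, 28, -210), (36, 17, -199)]
184 [(-1, 16, -177), (10, 13, -175), (23, 17, -180), (26, -20, -139)]
188 [(-4, 14, -156), (8, 13, -156), (22, 20, -165), (25, -17, -123)]
192 [(-6, 13, -137), (6, 12, -137), (20, 18, -145), (27, -4, -120)]
196 [(-6, 19, -125), (6, 18, -126), (23, 36, -148), (30, 16, -125)]
200 [(-4, 32, -123), (8, 32, -124), (24, 47, -144), (33, 33, -127)]
204 [(-7, 31, -102), (6, 33, -106), (26, 61, -142), (32, 38, -114)]
208 [(5, 80, -145), (17, 77, -143), (28, 77, -144), (11, -42, 10)]
212 [(8, 94, -145), (19, 94, -146), (30, 91, -143), (16, -15, -4)]
216 [(3, 86, -115), (17, 94, -127), (29, 94, -128), (18, 2, -5)]
220 [(-16, 28, -15), (-5, 23, -9), (8, 22, -8), (21, 20, -7)]
224 [(-19, 27, 10), (-6, 27, 8), (7, 25, 9), (21, 27, 4)]
228 [(-16, 44, 8), (-4, 40, 12), (10, 43, 6), (22, 39, 11)]
232 [(-15, 57, 12), (-1, 58, 9), (12, 57, 8), (25, 56, 8)]
236 [(-13, 71, 14), (0, 70, 13), (13, 70, 12), (26, 69, 13)]
240 [(-10, 87, 13), (4, 89, 8), (16, 88, 8), (28, 84, 13)]
```

View pics/s5.png

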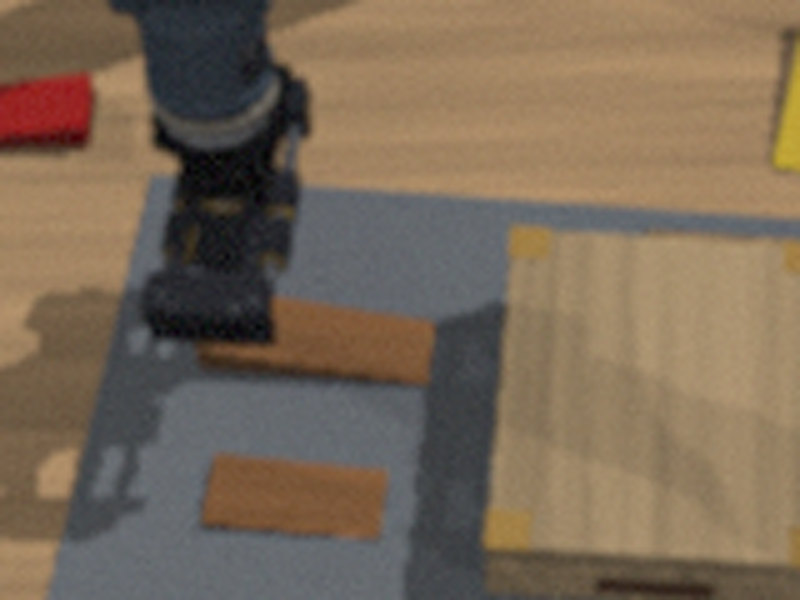

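The wrist depth shows the fingers ending about 38 mm above the reported TCP, with the wedge running underneath them unmoved. I'll back off behind the butt, then feel downward for the sheet.

Emit:
jog_arm([
  {"x": -0.04,"y": 0,"z": 0,"rx": 0,"ry": 0,"rz": 0,"grip": 0},
  {"x": -0.04,"y": 0,"z": 0,"rx": 0,"ry": 0,"rz": 0,"grip": 0},
  {"x": -0.04,"y": 0,"z": 0,"rx": 0,"ry": 0,"rz": 0,"grip": 0},
  {"x": -0.04,"y": 0,"z": 0,"rx": 0,"ry": 0,"rz": 0,"grip": 0},
  {"x": -0.04,"y": 0,"z": 0,"rx": 0,"ry": 0,"rz": 0,"grip": 0},
  {"x": -0.04,"y": 0,"z": 0,"rx": 0,"ry": 0,"rz": 0,"grip": 0},
  {"x": -0.02,"y": 0,"z": 0,"rx": 0,"ry": 0,"rz": 0,"grip": 0},
  {"x": 0,"y": 0,"z": 0,"rx": 0,"ry": 0,"rz": 0,"grip": 0},
])

```text
t: 5.22
eef_pos: [0.443, -0.235, 0.0119]
eef_rot: [[0.116, 0.993, -0.0], [0.993, -0.116, -0.001], [-0.001, 0.0, -1.0]]
contact_force: [-0.0, 0.1, -0.4]
grip_width: 0.008
grasp_force: 0.0
```

```bash
python3 st.py
cat > tip.py <<'E'
from h import *
s=arm.sense();R=np.array(s["eef_rot"]);p=np.array(s["eef_pos"])
d=grab("wrist");P=pts(d);Q=((P-p)@R*1e3);K=d["intrinsics"];T=d["cam_to_world"]
for r in range(226,268,3): print(r,[Q[r,c].round(1).tolist() for c in(262,269,285)])
E
python3 tip.py
```

```text
t 5.22 p [ 0.443  -0.235   0.0119] yaw 6.68 tilt [-5.e-04  1.e-04 -1.e+00] F_tool [ 0.13 -0.03  0.42] g 0.00757195681346035
226 [[8.0, -9.0, 9.9], [8.5, -4.8, 8.3], [8.5, 4.7, 8.5]]
229 [[6.3, -9.0, 9.4], [6.5, -4.8, 8.8], [6.2, 4.7, 9.7]]
232 [[4.3, -9.0, 9.9], [4.5, -4.8, 9.3], [4.5, 4.7, 9.1]]
235 [[2.8, -9.0, 8.7], [2.6, -4.8, 9.2], [2.9, 4.7, 8.4]]
238 [[0.7, -9.0, 9.1], [0.6, -4.9, 9.5], [0.7, 4.8, 9.2]]
241 [[-1.1, -9.1, 9.0], [-1.2, -4.9, 9.0], [-1.2, 4.8, 9.3]]
244 [[-3.3, -9.1, 9.7], [-2.8, -4.9, 8.5], [-2.9, 4.8, 8.7]]
247 [[-5.4, -9.2, 10.2], [-4.8, -4.9, 8.6], [-5.3, 4.8, 9.9]]
250 [[10.6, -7.2, -35.7], [-7.2, -4.9, 9.6], [-6.8, 4.8, 8.6]]
253 [[10.7, -7.1, -39.6], [9.6, -3.9, -36.9], [8.9, 3.7, -35.2]]
256 [[10.6, -6.9, -43.1], [9.1, -3.8, -39.4], [9.5, 3.6, -40.5]]
259 [[10.4, -6.8, -46.1], [9.4, -3.8, -43.6], [nan, nan, nan]]
262 [[10.7, -6.7, -50.1], [9.2, -3.7, -46.6], [9.1, 3.4, -46.3]]
265 [[10.6, -6.5, -53.0], [9.3, -3.6, -50.0], [9.6, 3.3, -50.7]]
```

Emit:
jog_arm([
  {"x": 0,"y": 0,"z": 0.005,"rx": 0,"ry": 0,"rz": 0,"grip": 0},
  {"x": 0,"y": 0,"z": 0.005,"rx": 0,"ry": 0,"rz": 0,"grip": 0},
  {"x": 0,"y": 0,"z": 0.005,"rx": 0,"ry": 0,"rz": 0,"grip": 0},
  {"x": 0,"y": 0,"z": 0.005,"rx": 0,"ry": 0,"rz": 0,"grip": 0},
  {"x": 0,"y": 0,"z": 0.005,"rx": 0,"ry": 0,"rz": 0,"grip": 0},
  {"x": 0,"y": 0,"z": 0.005,"rx": 0,"ry": 0,"rz": 0,"grip": 0},
  {"x": 0,"y": 0,"z": 0.005,"rx": 0,"ry": 0,"rz": 0,"grip": 0},
  {"x": 0,"y": 0,"z": 0.005,"rx": 0,"ry": 0,"rz": 0,"grip": 0},
])

```text
t: 5.93
eef_pos: [0.4434, -0.233, 0.0018]
eef_rot: [[0.113, 0.994, 0.0], [0.994, -0.113, -0.0], [-0.0, 0.0, -1.0]]
contact_force: [0.5, -1.1, -0.1]
grip_width: 0.008
grasp_force: 0.0
```

```bash
python3 st.py
```

```text
t 5.93 p [ 0.4434 -0.233   0.0018] yaw 6.51 tilt [-1.e-04  0.e+00 -1.e+00] F_tool [-1.02  0.61  0.09] g 0.008113352798619628
```

The reported z is below the sheet top with no contact force, which confirms the TCP reading is off. I'll keep going down.

Emit:
jog_arm([
  {"x": 0,"y": 0,"z": 0.01,"rx": 0,"ry": 0,"rz": 0,"grip": 0},
  {"x": 0,"y": 0,"z": 0.01,"rx": 0,"ry": 0,"rz": 0,"grip": 0},
  {"x": 0,"y": 0,"z": 0.01,"rx": 0,"ry": 0,"rz": 0,"grip": 0},
  {"x": 0,"y": 0,"z": 0.01,"rx": 0,"ry": 0,"rz": 0,"grip": 0},
  {"x": 0,"y": 0,"z": 0.01,"rx": 0,"ry": 0,"rz": 0,"grip": 0},
  {"x": 0,"y": 0,"z": 0.01,"rx": 0,"ry": 0,"rz": 0,"grip": 0},
  {"x": 0,"y": 0,"z": 0.01,"rx": 0,"ry": 0,"rz": 0,"grip": 0},
  {"x": 0,"y": 0,"z": 0.0,"rx": 0,"ry": 0,"rz": 0,"grip": 0},
])

```text
t: 6.6
eef_pos: [0.443, -0.2329, -0.0161]
eef_rot: [[0.113, 0.994, -0.001], [0.994, -0.113, 0.0], [0.0, -0.001, -1.0]]
contact_force: [0.1, -0.9, 0.6]
grip_width: 0.005
grasp_force: 0.0
```

```bash
python3 st.py; python3 tip.py | awk 'NR%3==0'
```

```text
t 6.6 p [ 0.443  -0.2329 -0.0161] yaw 6.51 tilt [ 3.e-04 -8.e-04 -1.e+00] F_tool [-0.89  0.18 -0.64] g 0.005110120525175176
232 [[13.8, -7.9, -18.7], [14.1, -4.2, -19.5], [13.8, 4.0, -18.7]]
241 [[9.0, -7.9, -19.0], [8.9, -4.3, -18.6], [8.8, 4.0, -18.4]]
250 [[11.0, -7.2, -36.7], [3.5, -4.3, -17.5], [3.9, 4.1, -18.6]]
259 [[10.2, -6.9, -45.8], [8.8, -3.8, -42.5], [9.2, 3.5, -43.2]]
```

Emit:
jog_arm([
  {"x": 0,"y": 0,"z": 0.006,"rx": 0,"ry": 0,"rz": 0,"grip": 0},
  {"x": 0,"y": 0,"z": 0.006,"rx": 0,"ry": 0,"rz": 0,"grip": 0},
  {"x": 0,"y": 0,"z": 0.006,"rx": 0,"ry": 0,"rz": 0,"grip": 0},
  {"x": 0,"y": 0,"z": 0.006,"rx": 0,"ry": 0,"rz": 0,"grip": 0},
  {"x": 0,"y": 0,"z": 0.006,"rx": 0,"ry": 0,"rz": 0,"grip": 0},
  {"x": 0,"y": 0,"z": 0.006,"rx": 0,"ry": 0,"rz": 0,"grip": 0},
  {"x": 0,"y": 0,"z": 0,"rx": 0,"ry": 0,"rz": 0,"grip": 0},
  {"x": 0,"y": 0,"z": 0.0,"rx": 0,"ry": 0,"rz": 0,"grip": 0},
])

```text
t: 7.32
eef_pos: [0.4433, -0.233, -0.0246]
eef_rot: [[0.113, 0.994, -0.0], [0.994, -0.113, 0.0], [0.0, -0.0, -1.0]]
contact_force: [0.2, 0.6, 0.5]
grip_width: 0.007
grasp_force: 0.0
```

Emit:
jog_arm([
  {"x": 0.03,"y": 0,"z": 0,"rx": 0,"ry": 0,"rz": 0,"grip": 0},
  {"x": 0.03,"y": 0,"z": 0,"rx": 0,"ry": 0,"rz": 0,"grip": 0},
  {"x": 0.02,"y": 0,"z": 0,"rx": 0,"ry": 0,"rz": 0,"grip": 0},
  {"x": 0.02,"y": 0,"z": 0,"rx": 0,"ry": 0,"rz": 0,"grip": 0},
  {"x": 0.02,"y": 0,"z": 0,"rx": 0,"ry": 0,"rz": 0,"grip": 0},
  {"x": 0.02,"y": 0,"z": 0,"rx": 0,"ry": 0,"rz": 0,"grip": 0},
  {"x": 0.02,"y": 0,"z": 0,"rx": 0,"ry": 0,"rz": 0,"grip": 0},
  {"x": 0.02,"y": 0,"z": 0,"rx": 0,"ry": 0,"rz": 0,"grip": 0},
])

```text
t: 7.98
eef_pos: [0.4486, -0.1881, -0.0244]
eef_rot: [[0.114, 0.994, 0.0], [0.994, -0.114, -0.0], [-0.0, 0.0, -1.0]]
contact_force: [-0.1, -0.7, 0.2]
grip_width: 0.004
grasp_force: 0.4
```

```bash
python3 st.py
cat > wedge.py <<'E'
from h import *
s=arm.sense();R=np.array(s["eef_rot"]);p=np.array(s["eef_pos"])
d=grab("wrist");K=d["intrinsics"];T=d["cam_to_world"];P=pts(d)
hsv=cv2.cvtColor(d["img"],cv2.COLOR_RGB2HSV)
col=[tuple(P[r,276].round(3).tolist())+tuple(hsv[r,276].tolist()) for r in range(0,256,12)]
for c in col: print(c)
E
python3 wedge.py
python3 - <<'E'
from h import *
e=grab("top");np.savez("top2.npz",**e)
s=cv2.cvtColor(e["img"],cv2.COLOR_RGB2HSV)[...,1]
print(s[222,275:306])
E
```

```text
t 7.98 p [ 0.4486 -0.1881 -0.0244] yaw 6.52 tilt [-3.e-04  3.e-04 -1.e+00] F_tool [-0.75 -0.03 -0.15] g 0.00410515291843413
(0.461, -0.073, 0.012, 14, 135, 166)
(0.461, -0.078, 0.014, 14, 135, 164)
(0.46, -0.082, 0.015, 15, 135, 162)
(0.46, -0.086, 0.015, 14, 135, 162)
(0.459, -0.091, 0.016, 14, 134, 177)
(0.459, -0.095, 0.015, 14, 134, 181)
(0.458, -0.1, 0.016, 14, 136, 173)
(0.458, -0.104, 0.018, 15, 137, 169)
(0.457, -0.109, 0.018, 14, 133, 169)
(0.457, -0.114, 0.019, 15, 134, 168)
(0.456, -0.118, 0.019, 14, 135, 168)
(0.455, -0.123, 0.019, 15, 135, 168)
(0.455, -0.128, 0.021, 15, 137, 168)
(0.454, -0.132, 0.021, 14, 136, 167)
(0.454, -0.137, 0.022, 14, 138, 170)
(0.453, -0.142, 0.023, 14, 133, 172)
(0.453, -0.147, 0.023, 14, 135, 172)
(0.452, -0.152, 0.024, 14, 135, 170)
(0.452, -0.157, 0.025, 14, 133, 173)
(0.451, -0.162, 0.026, 14, 136, 171)
(0.45, -0.167, 0.027, 15, 136, 172)
(0.45, -0.172, 0.027, 14, 136, 173)
[103 104 102 102 102 101 102  71   8  24  21  17  17  21  24   4 100 164
 166 162 164 170 161 160 163 161 161 159 163 163 163]
```

The wedge now slides with the fingers, and its tip is near y = -0.029. I'll advance 48 mm, then go in small steps with force readings.

Emit:
jog_arm([
  {"x": 0.024,"y": 0,"z": 0,"rx": 0,"ry": 0,"rz": 0,"grip": 0},
  {"x": 0.024,"y": 0,"z": 0,"rx": 0,"ry": 0,"rz": 0,"grip": 0},
  {"x": 0.024,"y": 0,"z": 0,"rx": 0,"ry": 0,"rz": 0,"grip": 0},
  {"x": 0.024,"y": 0,"z": 0,"rx": 0,"ry": 0,"rz": 0,"grip": 0},
  {"x": 0.024,"y": 0,"z": 0,"rx": 0,"ry": 0,"rz": 0,"grip": 0},
  {"x": 0.024,"y": 0,"z": 0,"rx": 0,"ry": 0,"rz": 0,"grip": 0},
  {"x": 0.024,"y": 0,"z": 0,"rx": 0,"ry": 0,"rz": 0,"grip": 0},
  {"x": 0.024,"y": 0,"z": 0,"rx": 0,"ry": 0,"rz": 0,"grip": 0},
])

```text
t: 8.75
eef_pos: [0.454, -0.14, -0.0245]
eef_rot: [[0.113, 0.994, 0.0], [0.994, -0.113, 0.0], [0.0, 0.0, -1.0]]
contact_force: [-0.6, -0.8, 0.4]
grip_width: 0.003
grasp_force: 0.2
```

Emit:
jog_arm([
  {"x": 0.004,"y": 0,"z": 0,"rx": 0,"ry": 0,"rz": 0,"grip": 0},
  {"x": 0.004,"y": 0,"z": 0,"rx": 0,"ry": 0,"rz": 0,"grip": 0},
  {"x": 0.004,"y": 0,"z": 0,"rx": 0,"ry": 0,"rz": 0,"grip": 0},
  {"x": 0.004,"y": 0,"z": 0,"rx": 0,"ry": 0,"rz": 0,"grip": 0},
  {"x": 0.0,"y": 0,"z": 0,"rx": 0,"ry": 0,"rz": 0,"grip": 0},
  {"x": 0.0,"y": 0,"z": 0,"rx": 0,"ry": 0,"rz": 0,"grip": 0},
  {"x": 0,"y": 0,"z": 0,"rx": 0,"ry": 0,"rz": 0,"grip": 0},
  {"x": 0,"y": 0,"z": 0,"rx": 0,"ry": 0,"rz": 0,"grip": 0},
])

```text
t: 9.42
eef_pos: [0.4544, -0.1368, -0.0246]
eef_rot: [[0.114, 0.994, 0.0], [0.994, -0.114, -0.0], [0.0, 0.0, -1.0]]
contact_force: [0.2, 0.1, -0.1]
grip_width: 0.008
grasp_force: 0.1
```

```bash
python3 st.py
```

```text
t 9.42 p [ 0.4544 -0.1368 -0.0246] yaw 6.53 tilt [ 0.e+00  1.e-04 -1.e+00] F_tool [0.09 0.19 0.05] g 0.007526815342629743
```

Emit:
jog_arm([
  {"x": 0.005,"y": 0,"z": 0,"rx": 0,"ry": 0,"rz": 0,"grip": 0},
  {"x": 0.005,"y": 0,"z": 0,"rx": 0,"ry": 0,"rz": 0,"grip": 0},
  {"x": 0.005,"y": 0,"z": 0,"rx": 0,"ry": 0,"rz": 0,"grip": 0},
  {"x": 0.005,"y": 0,"z": 0,"rx": 0,"ry": 0,"rz": 0,"grip": 0},
  {"x": 0.005,"y": 0,"z": 0,"rx": 0,"ry": 0,"rz": 0,"grip": 0},
  {"x": 0.005,"y": 0,"z": 0,"rx": 0,"ry": 0,"rz": 0,"grip": 0},
  {"x": 0.002,"y": 0,"z": 0,"rx": 0,"ry": 0,"rz": 0,"grip": 0},
  {"x": 0,"y": 0,"z": 0,"rx": 0,"ry": 0,"rz": 0,"grip": 0},
])

```text
t: 10.08
eef_pos: [0.4553, -0.1285, -0.0245]
eef_rot: [[0.113, 0.994, 0.0], [0.994, -0.113, 0.0], [0.0, 0.0, -1.0]]
contact_force: [0.3, 0.1, -0.1]
grip_width: 0.007
grasp_force: 0.0
```

Emit:
jog_arm([
  {"x": 0.002,"y": 0,"z": 0,"rx": 0,"ry": 0,"rz": 0,"grip": 0},
  {"x": 0.002,"y": 0,"z": 0,"rx": 0,"ry": 0,"rz": 0,"grip": 0},
  {"x": 0.002,"y": 0,"z": 0,"rx": 0,"ry": 0,"rz": 0,"grip": 0},
  {"x": 0.002,"y": 0,"z": 0,"rx": 0,"ry": 0,"rz": 0,"grip": 0},
  {"x": 0.002,"y": 0,"z": 0,"rx": 0,"ry": 0,"rz": 0,"grip": 0},
  {"x": 0.002,"y": 0,"z": 0,"rx": 0,"ry": 0,"rz": 0,"grip": 0},
  {"x": 0.002,"y": 0,"z": 0,"rx": 0,"ry": 0,"rz": 0,"grip": 0},
  {"x": 0.002,"y": 0,"z": 0,"rx": 0,"ry": 0,"rz": 0,"grip": 0},
])

```text
t: 10.75
eef_pos: [0.4557, -0.1248, -0.0245]
eef_rot: [[0.114, 0.994, 0.0], [0.994, -0.114, -0.0], [-0.0, 0.0, -1.0]]
contact_force: [-0.1, -0.1, -0.0]
grip_width: 0.009
grasp_force: 0.3
```

Emit:
jog_arm([
  {"x": 0.002,"y": 0,"z": 0,"rx": 0,"ry": 0,"rz": 0,"grip": 0},
  {"x": 0.002,"y": 0,"z": 0,"rx": 0,"ry": 0,"rz": 0,"grip": 0},
  {"x": 0.002,"y": 0,"z": 0,"rx": 0,"ry": 0,"rz": 0,"grip": 0},
  {"x": 0.002,"y": 0,"z": 0,"rx": 0,"ry": 0,"rz": 0,"grip": 0},
  {"x": 0.002,"y": 0,"z": 0,"rx": 0,"ry": 0,"rz": 0,"grip": 0},
  {"x": 0.002,"y": 0,"z": 0,"rx": 0,"ry": 0,"rz": 0,"grip": 0},
  {"x": 0.002,"y": 0,"z": 0,"rx": 0,"ry": 0,"rz": 0,"grip": 0},
  {"x": 0.002,"y": 0,"z": 0,"rx": 0,"ry": 0,"rz": 0,"grip": 0},
])

```text
t: 11.42
eef_pos: [0.4562, -0.1208, -0.0245]
eef_rot: [[0.113, 0.994, 0.0], [0.994, -0.113, -0.0], [-0.0, 0.0, -1.0]]
contact_force: [0.2, -0.2, 0.9]
grip_width: 0.007
grasp_force: 0.3
```

```bash
python3 st.py; python3 wedge.py | head -30; python3 tip.py | awk 'NR%3==0'
```

```text
t 11.42 p [ 0.4562 -0.1208 -0.0245] yaw 6.51 tilt [-0.e+00  1.e-04 -1.e+00] F_tool [-0.22  0.19 -0.87] g 0.006672121629708306
(0.469, -0.006, 0.014, 15, 132, 106)
(0.468, -0.011, 0.015, 14, 134, 105)
(0.468, -0.015, 0.015, 15, 132, 106)
(0.467, -0.019, 0.016, 14, 134, 105)
(0.467, -0.023, 0.015, 14, 132, 114)
(0.466, -0.028, 0.016, 14, 129, 113)
(0.466, -0.032, 0.016, 15, 133, 113)
(0.465, -0.037, 0.019, 14, 133, 111)
(0.465, -0.042, 0.019, 14, 134, 175)
(0.464, -0.046, 0.02, 14, 133, 175)
(0.464, -0.051, 0.02, 14, 135, 174)
(0.463, -0.056, 0.021, 15, 135, 176)
(0.463, -0.06, 0.022, 15, 136, 175)
(0.462, -0.065, 0.021, 14, 136, 173)
(0.461, -0.07, 0.022, 15, 138, 176)
(0.461, -0.075, 0.024, 14, 136, 178)
(0.46, -0.08, 0.023, 14, 135, 178)
(0.46, -0.085, 0.025, 14, 133, 180)
(0.459, -0.089, 0.026, 14, 133, 178)
(0.459, -0.094, 0.027, 14, 135, 178)
(0.458, -0.1, 0.026, 15, 134, 179)
(0.457, -0.105, 0.026, 15, 136, 178)
232 [[24.7, -6.5, -51.0], [24.1, -3.6, -49.2], [24.2, 3.2, -49.4]]
241 [[20.7, -6.5, -51.1], [20.8, -3.6, -51.4], [20.7, 3.2, -51.1]]
250 [[17.0, -6.5, -51.9], [17.1, -3.6, -52.3], [16.8, 3.2, -51.5]]
259 [[13.0, -6.6, -52.2], [12.8, -3.6, -51.7], [13.0, 3.2, -52.1]]
```

Emit:
jog_arm([
  {"x": 0.002,"y": 0,"z": 0,"rx": 0,"ry": 0,"rz": 0,"grip": 0},
  {"x": 0.002,"y": 0,"z": 0,"rx": 0,"ry": 0,"rz": 0,"grip": 0},
  {"x": 0.002,"y": 0,"z": 0,"rx": 0,"ry": 0,"rz": 0,"grip": 0},
  {"x": 0.002,"y": 0,"z": 0,"rx": 0,"ry": 0,"rz": 0,"grip": 0},
  {"x": 0.002,"y": 0,"z": 0,"rx": 0,"ry": 0,"rz": 0,"grip": 0},
  {"x": 0.002,"y": 0,"z": 0,"rx": 0,"ry": 0,"rz": 0,"grip": 0},
  {"x": 0.002,"y": 0,"z": 0,"rx": 0,"ry": 0,"rz": 0,"grip": 0},
  {"x": 0.0,"y": 0,"z": 0,"rx": 0,"ry": 0,"rz": 0,"grip": 0},
])

```text
t: 12.18
eef_pos: [0.4566, -0.1172, -0.0245]
eef_rot: [[0.113, 0.994, 0.0], [0.994, -0.113, 0.0], [0.0, 0.0, -1.0]]
contact_force: [0.2, -0.7, 0.0]
grip_width: 0.004
grasp_force: 0.1
```

```bash
python3 st.py
```

```text
t 12.18 p [ 0.4566 -0.1172 -0.0245] yaw 6.51 tilt [ 0.e+00  1.e-04 -1.e+00] F_tool [-0.67  0.28 -0.02] g 0.0036035281789219857
```

Emit:
jog_arm([
  {"x": 0.002,"y": 0,"z": 0,"rx": 0,"ry": 0,"rz": 0,"grip": 0},
  {"x": 0.002,"y": 0,"z": 0,"rx": 0,"ry": 0,"rz": 0,"grip": 0},
  {"x": 0.002,"y": 0,"z": 0,"rx": 0,"ry": 0,"rz": 0,"grip": 0},
  {"x": 0.002,"y": 0,"z": 0,"rx": 0,"ry": 0,"rz": 0,"grip": 0},
  {"x": 0.002,"y": 0,"z": 0,"rx": 0,"ry": 0,"rz": 0,"grip": 0},
  {"x": 0.0,"y": 0,"z": 0,"rx": 0,"ry": 0,"rz": 0,"grip": 0},
  {"x": 0.0,"y": 0,"z": 0,"rx": 0,"ry": 0,"rz": 0,"grip": 0},
  {"x": 0.0,"y": 0,"z": 0,"rx": 0,"ry": 0,"rz": 0,"grip": 0},
])

```text
t: 12.85
eef_pos: [0.4569, -0.1147, -0.0246]
eef_rot: [[0.113, 0.994, 0.0], [0.994, -0.113, 0.0], [0.0, 0.0, -1.0]]
contact_force: [0.2, 0.2, 0.1]
grip_width: 0.01
grasp_force: 0.0
```

```bash
python3 st.py
```

```text
t 12.85 p [ 0.4569 -0.1147 -0.0246] yaw 6.51 tilt [ 1.e-04  0.e+00 -1.e+00] F_tool [ 0.22  0.2  -0.09] g 0.009840201183078755
```

Emit:
jog_arm([
  {"x": 0.0016,"y": 0,"z": 0,"rx": 0,"ry": 0,"rz": 0,"grip": 0},
  {"x": 0.0016,"y": 0,"z": 0,"rx": 0,"ry": 0,"rz": 0,"grip": 0},
  {"x": 0.0016,"y": 0,"z": 0,"rx": 0,"ry": 0,"rz": 0,"grip": 0},
  {"x": 0.0016,"y": 0,"z": 0,"rx": 0,"ry": 0,"rz": 0,"grip": 0},
  {"x": 0.0016,"y": 0,"z": 0,"rx": 0,"ry": 0,"rz": 0,"grip": 0},
  {"x": 0.0016,"y": 0,"z": 0,"rx": 0,"ry": 0,"rz": 0,"grip": 0},
  {"x": 0.0016,"y": 0,"z": 0,"rx": 0,"ry": 0,"rz": 0,"grip": 0},
  {"x": 0.0016,"y": 0,"z": 0,"rx": 0,"ry": 0,"rz": 0,"grip": 0},
])

```text
t: 13.52
eef_pos: [0.4573, -0.1116, -0.0245]
eef_rot: [[0.113, 0.994, 0.0], [0.994, -0.113, -0.0], [-0.0, 0.0, -1.0]]
contact_force: [-0.0, -1.0, -0.6]
grip_width: 0.007
grasp_force: 0.2
```

```bash
python3 st.py
```

```text
t 13.52 p [ 0.4573 -0.1116 -0.0245] yaw 6.51 tilt [-0.e+00  1.e-04 -1.e+00] F_tool [-0.99  0.1   0.61] g 0.00712020174393609
```

Emit:
jog_arm([
  {"x": 0.0016,"y": 0,"z": 0,"rx": 0,"ry": 0,"rz": 0,"grip": 0},
  {"x": 0.0016,"y": 0,"z": 0,"rx": 0,"ry": 0,"rz": 0,"grip": 0},
  {"x": 0.0016,"y": 0,"z": 0,"rx": 0,"ry": 0,"rz": 0,"grip": 0},
  {"x": 0.0016,"y": 0,"z": 0,"rx": 0,"ry": 0,"rz": 0,"grip": 0},
  {"x": 0.0016,"y": 0,"z": 0,"rx": 0,"ry": 0,"rz": 0,"grip": 0},
  {"x": 0.0016,"y": 0,"z": 0,"rx": 0,"ry": 0,"rz": 0,"grip": 0},
  {"x": 0.0016,"y": 0,"z": 0,"rx": 0,"ry": 0,"rz": 0,"grip": 0},
  {"x": 0.0016,"y": 0,"z": 0,"rx": 0,"ry": 0,"rz": 0,"grip": 0},
])

```text
t: 14.18
eef_pos: [0.4576, -0.1085, -0.0245]
eef_rot: [[0.113, 0.994, 0.0], [0.994, -0.113, -0.0], [-0.0, 0.0, -1.0]]
contact_force: [-1.1, -0.1, -1.0]
grip_width: 0.004
grasp_force: 0.2
```

```bash
python3 st.py;python3 - <<'E'
from h import *
e=grab("top");s=cv2.cvtColor(e["img"],cv2.COLOR_RGB2HSV)[...,1]
print(s[222,275:300],dict(np.load("top0.npz"))["img"][222,275:290].sum(-1),e["img"][222,275:290].sum(-1))
P=pts(e);Q=pts(dict(np.load("top0.npz")));m=np.s_[165:220,225:278];print("chest top z",np.nanmean(Q[m][...,2]),np.nanmean(P[m][...,2]),"front strip",np.nanmean(Q[170:225,272:280,2]),np.nanmean(P[170:225,272:280,2]))
E
```

```text
t 14.18 p [ 0.4576 -0.1085 -0.0245] yaw 6.52 tilt [-1.e-04  1.e-04 -1.e+00] F_tool [-0.25 -1.03  1.03] g 0.003917407301693213
[104 103 104 102  99  99 102 121 160 168 169 162 166 171 160 170 162 167
 168 163 159 164 162 159 163] [366 351 332 348 368 358 297 211 187 186 187 189 188 191 194] [387 372 357 370 390 384 313 194 143 146 148 166 166 162 169]
chest top z 0.0725181084321185 0.07243722535797106 front strip 0.07289480583385179 0.0727338863970481
```

Emit:
jog_arm([
  {"x": 0.0016,"y": 0,"z": 0,"rx": 0,"ry": 0,"rz": 0,"grip": 0},
  {"x": 0.0016,"y": 0,"z": 0,"rx": 0,"ry": 0,"rz": 0,"grip": 0},
  {"x": 0.0016,"y": 0,"z": 0,"rx": 0,"ry": 0,"rz": 0,"grip": 0},
  {"x": 0.0016,"y": 0,"z": 0,"rx": 0,"ry": 0,"rz": 0,"grip": 0},
  {"x": 0.0016,"y": 0,"z": 0,"rx": 0,"ry": 0,"rz": 0,"grip": 0},
  {"x": 0.0016,"y": 0,"z": 0,"rx": 0,"ry": 0,"rz": 0,"grip": 0},
  {"x": 0.0016,"y": 0,"z": 0,"rx": 0,"ry": 0,"rz": 0,"grip": 0},
  {"x": 0.0016,"y": 0,"z": 0,"rx": 0,"ry": 0,"rz": 0,"grip": 0},
])

```text
t: 14.9
eef_pos: [0.458, -0.1053, -0.0245]
eef_rot: [[0.114, 0.994, 0.0], [0.994, -0.114, -0.0], [-0.0, 0.0, -1.0]]
contact_force: [0.5, -0.7, -0.1]
grip_width: 0.006
grasp_force: 0.2
```

```bash
python3 st.py
```

```text
t 14.9 p [ 0.458  -0.1053 -0.0245] yaw 6.52 tilt [-0.e+00  1.e-04 -1.e+00] F_tool [-0.59  0.61  0.15] g 0.005785932289795248
```

Emit:
jog_arm([
  {"x": 0.0012,"y": 0,"z": 0,"rx": 0,"ry": 0,"rz": 0,"grip": 0},
  {"x": 0.0012,"y": 0,"z": 0,"rx": 0,"ry": 0,"rz": 0,"grip": 0},
  {"x": 0.0012,"y": 0,"z": 0,"rx": 0,"ry": 0,"rz": 0,"grip": 0},
  {"x": 0.0012,"y": 0,"z": 0,"rx": 0,"ry": 0,"rz": 0,"grip": 0},
  {"x": 0.0012,"y": 0,"z": 0,"rx": 0,"ry": 0,"rz": 0,"grip": 0},
  {"x": 0.0012,"y": 0,"z": 0,"rx": 0,"ry": 0,"rz": 0,"grip": 0},
  {"x": 0.0012,"y": 0,"z": 0,"rx": 0,"ry": 0,"rz": 0,"grip": 0},
  {"x": 0.0012,"y": 0,"z": 0,"rx": 0,"ry": 0,"rz": 0,"grip": 0},
])

```text
t: 15.57
eef_pos: [0.4582, -0.1029, -0.0245]
eef_rot: [[0.113, 0.994, 0.0], [0.994, -0.113, -0.0], [-0.0, 0.0, -1.0]]
contact_force: [-0.5, -0.6, 0.3]
grip_width: 0.001
grasp_force: 0.2
```

```bash
python3 st.py
```

```text
t 15.57 p [ 0.4582 -0.1029 -0.0245] yaw 6.52 tilt [-1.e-04  1.e-04 -1.e+00] F_tool [-0.62 -0.39 -0.26] g 0.0009268457574676996
```

Emit:
jog_arm([
  {"x": 0.0014,"y": 0,"z": 0,"rx": 0,"ry": 0,"rz": 0,"grip": 0},
  {"x": 0.0014,"y": 0,"z": 0,"rx": 0,"ry": 0,"rz": 0,"grip": 0},
  {"x": 0.0014,"y": 0,"z": 0,"rx": 0,"ry": 0,"rz": 0,"grip": 0},
  {"x": 0.0014,"y": 0,"z": 0,"rx": 0,"ry": 0,"rz": 0,"grip": 0},
  {"x": 0.0014,"y": 0,"z": 0,"rx": 0,"ry": 0,"rz": 0,"grip": 0},
  {"x": 0.0014,"y": 0,"z": 0,"rx": 0,"ry": 0,"rz": 0,"grip": 0},
  {"x": 0.0014,"y": 0,"z": 0,"rx": 0,"ry": 0,"rz": 0,"grip": 0},
  {"x": 0.0014,"y": 0,"z": 0,"rx": 0,"ry": 0,"rz": 0,"grip": 0},
])

```text
t: 16.23
eef_pos: [0.4586, -0.1001, -0.0245]
eef_rot: [[0.113, 0.994, 0.0], [0.994, -0.113, -0.0], [-0.0, 0.0, -1.0]]
contact_force: [-0.8, -0.8, -0.7]
grip_width: 0.004
grasp_force: 0.3
```

Emit:
jog_arm([
  {"x": 0.0012,"y": 0,"z": 0,"rx": 0,"ry": 0,"rz": 0,"grip": 0},
  {"x": 0.0012,"y": 0,"z": 0,"rx": 0,"ry": 0,"rz": 0,"grip": 0},
  {"x": 0.0012,"y": 0,"z": 0,"rx": 0,"ry": 0,"rz": 0,"grip": 0},
  {"x": 0.0012,"y": 0,"z": 0,"rx": 0,"ry": 0,"rz": 0,"grip": 0},
  {"x": 0.0012,"y": 0,"z": 0,"rx": 0,"ry": 0,"rz": 0,"grip": 0},
  {"x": 0.0012,"y": 0,"z": 0,"rx": 0,"ry": 0,"rz": 0,"grip": 0},
  {"x": 0.0012,"y": 0,"z": 0,"rx": 0,"ry": 0,"rz": 0,"grip": 0},
  {"x": 0.0012,"y": 0,"z": 0,"rx": 0,"ry": 0,"rz": 0,"grip": 0},
])

```text
t: 16.9
eef_pos: [0.4588, -0.0977, -0.0245]
eef_rot: [[0.113, 0.994, 0.0], [0.994, -0.113, -0.0], [-0.0, 0.0, -1.0]]
contact_force: [-0.2, -1.4, 0.2]
grip_width: 0.008
grasp_force: 0.3
```

Emit:
jog_arm([
  {"x": 0.0012,"y": 0,"z": 0,"rx": 0,"ry": 0,"rz": 0,"grip": 0},
  {"x": 0.0012,"y": 0,"z": 0,"rx": 0,"ry": 0,"rz": 0,"grip": 0},
  {"x": 0.0012,"y": 0,"z": 0,"rx": 0,"ry": 0,"rz": 0,"grip": 0},
  {"x": 0.0012,"y": 0,"z": 0,"rx": 0,"ry": 0,"rz": 0,"grip": 0},
  {"x": 0.0012,"y": 0,"z": 0,"rx": 0,"ry": 0,"rz": 0,"grip": 0},
  {"x": 0.0012,"y": 0,"z": 0,"rx": 0,"ry": 0,"rz": 0,"grip": 0},
  {"x": 0.0012,"y": 0,"z": 0,"rx": 0,"ry": 0,"rz": 0,"grip": 0},
  {"x": 0.0012,"y": 0,"z": 0,"rx": 0,"ry": 0,"rz": 0,"grip": 0},
])

```text
t: 17.57
eef_pos: [0.4591, -0.0953, -0.0245]
eef_rot: [[0.114, 0.994, 0.0], [0.994, -0.114, -0.0], [-0.0, 0.0, -1.0]]
contact_force: [-0.5, -0.5, -0.3]
grip_width: 0.004
grasp_force: 0.3
```

```bash
cat > chk.py <<'E'
from h import *
a=dict(np.load("top0.npz"))["img"];e=grab("top")["img"]
r=cv2.phaseCorrelate
g=lambda i:cv2.cvtColor(i[150:226,205:284],cv2.COLOR_RGB2GRAY).astype(np.float32)
ga,ge=[cv2.Sobel(g(i),-1,1,0) for i in(a,e)]
print("chest shift px",r(ga-ga.mean(),ge-ge.mean()))
for row in (160,175,215,225): print(row,[np.round(np.interp(0,[-1],[0]),1)] and [int(x) for x in e[row,276:290].sum(-1)],[int(x) for x in a[row,276:290].sum(-1)])
E
python3 chk.py; python3 wedge.py|tail -3; python3 tip.py|head -3; python3 st.py
```

```text
chest shift px ((-0.01105733018877686, 0.022594868554641323), 0.8107763102650642)
160 [372, 369, 361, 353, 349, 345, 349, 347, 351, 350, 349, 323, 238, 199] [316, 315, 307, 304, 300, 300, 296, 301, 303, 299, 296, 276, 214, 184]
175 [355, 347, 358, 368, 360, 364, 364, 368, 385, 384, 291, 200, 194, 198] [305, 298, 307, 313, 309, 312, 310, 319, 331, 324, 236, 169, 157, 165]
215 [346, 338, 332, 346, 359, 349, 244, 149, 137, 141, 144, 144, 143, 140] [356, 344, 338, 355, 369, 353, 259, 179, 183, 188, 186, 187, 191, 189]
225 [349, 351, 350, 357, 349, 311, 193, 152, 153, 166, 166, 163, 164, 164] [327, 326, 329, 331, 328, 289, 214, 187, 192, 193, 187, 191, 188, 192]
(0.461, -0.069, 0.026, 14, 133, 191)
(0.461, -0.075, 0.025, 15, 133, 191)
(0.46, -0.079, 0.028, 15, 132, 191)
226 [[27.2, -6.5, -50.3], [27.0, -3.5, -49.8], [27.1, 3.2, -50.0]]
229 [[25.5, -6.5, -49.5], [25.6, -3.6, -49.6], [25.7, 3.2, -49.9]]
232 [[24.4, -6.5, -50.0], [24.2, -3.6, -49.4], [24.6, 3.2, -50.8]]
t 17.72 p [ 0.4591 -0.0952 -0.0245] yaw 6.51 tilt [ 1.e-04  1.e-04 -1.e+00] F_tool [-0.13  0.65 -0.75] g 0.0011387083301453449
```

Emit:
jog_arm([
  {"x": 0.0012,"y": 0,"z": 0,"rx": 0,"ry": 0,"rz": 0,"grip": 0},
  {"x": 0.0012,"y": 0,"z": 0,"rx": 0,"ry": 0,"rz": 0,"grip": 0},
  {"x": 0.0012,"y": 0,"z": 0,"rx": 0,"ry": 0,"rz": 0,"grip": 0},
  {"x": 0.0012,"y": 0,"z": 0,"rx": 0,"ry": 0,"rz": 0,"grip": 0},
  {"x": 0.0012,"y": 0,"z": 0,"rx": 0,"ry": 0,"rz": 0,"grip": 0},
  {"x": 0.0012,"y": 0,"z": 0,"rx": 0,"ry": 0,"rz": 0,"grip": 0},
  {"x": 0.0012,"y": 0,"z": 0,"rx": 0,"ry": 0,"rz": 0,"grip": 0},
  {"x": 0.0012,"y": 0,"z": 0,"rx": 0,"ry": 0,"rz": 0,"grip": 0},
])

```text
t: 18.38
eef_pos: [0.4594, -0.093, -0.0245]
eef_rot: [[0.113, 0.994, 0.0], [0.994, -0.113, -0.0], [-0.0, 0.0, -1.0]]
contact_force: [0.1, -0.9, 0.6]
grip_width: 0.003
grasp_force: 0.5
```

Emit:
jog_arm([
  {"x": 0.001,"y": 0,"z": 0,"rx": 0,"ry": 0,"rz": 0,"grip": 0},
  {"x": 0.001,"y": 0,"z": 0,"rx": 0,"ry": 0,"rz": 0,"grip": 0},
  {"x": 0.001,"y": 0,"z": 0,"rx": 0,"ry": 0,"rz": 0,"grip": 0},
  {"x": 0.001,"y": 0,"z": 0,"rx": 0,"ry": 0,"rz": 0,"grip": 0},
  {"x": 0.001,"y": 0,"z": 0,"rx": 0,"ry": 0,"rz": 0,"grip": 0},
  {"x": 0.001,"y": 0,"z": 0,"rx": 0,"ry": 0,"rz": 0,"grip": 0},
  {"x": 0.001,"y": 0,"z": 0,"rx": 0,"ry": 0,"rz": 0,"grip": 0},
  {"x": 0.001,"y": 0,"z": 0,"rx": 0,"ry": 0,"rz": 0,"grip": 0},
])

```text
t: 19.05
eef_pos: [0.4594, -0.0923, -0.0245]
eef_rot: [[0.114, 0.993, -0.0], [0.993, -0.114, -0.001], [-0.001, -0.0, -1.0]]
contact_force: [-0.7, -6.7, 1.0]
grip_width: 0.009
grasp_force: 3.1
```

Contact: the push force rose from about 1 N to 6.7 N within 1 mm, so the wedge is snug. I'll back away, lift, and check the chest.

Emit:
jog_arm([
  {"x": -0.02,"y": 0,"z": 0,"rx": 0,"ry": 0,"rz": 0,"grip": 0},
  {"x": -0.04,"y": 0,"z": 0,"rx": 0,"ry": 0,"rz": 0,"grip": 0},
  {"x": -0.04,"y": 0,"z": 0,"rx": 0,"ry": 0,"rz": 0,"grip": 0},
  {"x": 0,"y": 0,"z": -0.08,"rx": 0,"ry": 0,"rz": 0,"grip": 0},
  {"x": 0,"y": 0,"z": -0.08,"rx": 0,"ry": 0,"rz": 0,"grip": 0},
  {"x": 0,"y": 0,"z": -0.1,"rx": 0,"ry": 0,"rz": 0,"grip": 0},
  {"x": 0,"y": 0,"z": -0.1,"rx": 0,"ry": 0,"rz": 0,"grip": 0},
  {"x": 0,"y": 0,"z": -0.06,"rx": 0,"ry": 0,"rz": 0,"grip": 0},
])

```text
t: 19.72
eef_pos: [0.4577, -0.1164, 0.0827]
eef_rot: [[0.114, 0.993, 0.003], [0.993, -0.114, -0.0], [0.0, 0.003, -1.0]]
contact_force: [0.5, 0.1, 0.3]
grip_width: 0.001
grasp_force: 0.0
```

```bash
python3 chk.py|head -1; python3 st.py "[.5156,.0056,.08]"
python3 - <<'E'
from h import *
d=grab("wrist");cv2.imwrite("pics/w6.png",d["img"][:,:,::-1]);np.savez("w6.npz",**d)
E
```

```text
chest shift px ((0.10560788820846057, 0.05142340782983723), 0.7714153277128935)
t 19.77 p [ 0.4594 -0.1168  0.0846] yaw 6.56 tilt [-7.0e-04  7.2e-03 -1.0e+00] F_tool [ 0.62  0.5  -1.8 ] g -0.0006068566171609467
tool units/8 [0.064  0.0209 0.0024]
```

View pics/w6.png

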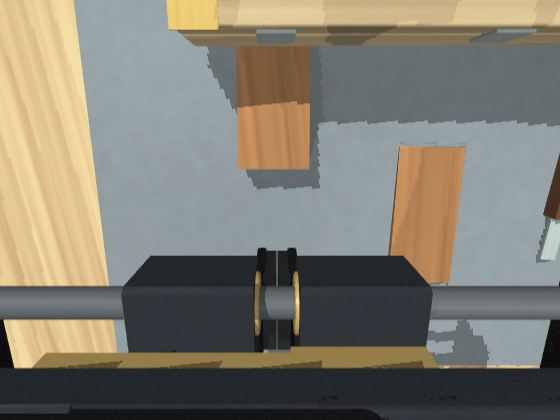

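The wedge is under the left part of the chest, with its butt at rows 45–170. The chest's top front edge runs along about row 28 from the left corner at (168,29). I'll locate that edge for the press.

Run:
```python
from h import *
d=dict(np.load("w6.npz"));K=d["intrinsics"];T=d["cam_to_world"];P=pts(d)
def ray(u,v,z):
    r=T[:3,:3]@np.array([(u-K[0,2])/K[0,0],-(v-K[1,2])/K[1,1],-1]);o=T[:3,3];return o+r*(z-o[2])/r[2]
g=cv2.cvtColor(d["img"],cv2.COLOR_RGB2GRAY).astype(int)
for c in (230,340,420): print(c,g[10:55,c].tolist(), P[[5,15,22,26,30,36,42],c].round(4).tolist())
R=np.array(arm.sense()["eef_rot"]);p=np.array(arm.sense()["eef_pos"])
for u,v in((168,29),(350,27),(540,25)): q=ray(u,v,.0725);print(q.round(4),(R.T@(q-p)*1e3).round(1))
```

```text
230 [194, 195, 193, 194, 195, 194, 192, 192, 191, 190, 191, 190, 189, 183, 161, 134, 109, 102, 107, 101, 100, 99, 101, 111, 135, 138, 118, 110, 108, 107, 110, 107, 109, 109, 110, 109, 110, 109, 109, 109, 110, 110, 110, 108, 110] [[0.4499, 0.0115, 0.0729], [0.4491, 0.0073, 0.0715], [0.4486, 0.004, 0.0718], [0.4484, 0.0021, 0.0719], [0.4476, 0.0013, 0.0666], [0.4458, 0.0016, 0.0504], [0.4437, 0.0017, 0.0329]]
340 [190, 191, 188, 189, 189, 188, 188, 188, 187, 186, 189, 188, 188, 181, 159, 131, 101, 80, 76, 76, 76, 77, 81, 92, 106, 100, 87, 84, 84, 86, 85, 86, 89, 88, 90, 99, 109, 109, 108, 108, 109, 107, 108, 109, 110] [[0.5063, 0.0055, 0.0713], [0.5061, 0.0009, 0.0711], [0.5057, -0.0026, 0.072], [0.5056, -0.0044, 0.0719], [0.5065, -0.0053, 0.0661], [0.5093, -0.0056, 0.0503], [0.5128, -0.0058, 0.0306]]
420 [186, 187, 187, 187, 185, 185, 184, 187, 185, 184, 185, 187, 185, 176, 156, 141, 127, 102, 98, 99, 97, 100, 104, 121, 130, 119, 110, 111, 110, 112, 113, 115, 115, 115, 115, 111, 108, 109, 109, 110, 107, 107, 107, 109, 107] [[0.5473, 0.0007, 0.0721], [0.5471, -0.0041, 0.0726], [0.5471, -0.0074, 0.0724], [0.5479, -0.009, 0.0704], [0.5496, -0.0102, 0.0659], [0.5565, -0.0106, 0.0483], [0.5634, -0.0116, 0.0306]]
[0.4161 0.0042 0.0725] [115.3 -56.4  10. ]
[ 0.5106 -0.0056  0.0725] [116.4  38.7  10.6]
[ 0.6097 -0.016   0.0725] [117.5 138.3  11.2]
```

Emit:
jog_arm([
  {"x": 0.07,"y": 0.0185,"z": 0,"rx": 0,"ry": 0,"rz": 0,"grip": 0},
  {"x": 0.07,"y": 0.0185,"z": 0,"rx": 0,"ry": 0,"rz": 0,"grip": 0},
  {"x": 0.07,"y": 0.0185,"z": 0,"rx": 0,"ry": 0,"rz": 0,"grip": 0},
  {"x": 0.07,"y": 0.0185,"z": 0,"rx": 0,"ry": 0,"rz": 0,"grip": 0},
  {"x": 0.07,"y": 0.0185,"z": 0,"rx": 0,"ry": 0,"rz": 0,"grip": 0},
  {"x": 0.07,"y": 0.0185,"z": 0,"rx": 0,"ry": 0,"rz": 0,"grip": 0},
  {"x": 0.07,"y": 0.0185,"z": 0,"rx": 0,"ry": 0,"rz": 0,"grip": 0},
  {"x": 0.032,"y": 0.0185,"z": 0,"rx": 0,"ry": 0,"rz": 0,"grip": 0},
])

```text
t: 20.48
eef_pos: [0.508, 0.0118, 0.0795]
eef_rot: [[0.111, 0.994, -0.001], [0.994, -0.111, 0.001], [0.001, -0.002, -1.0]]
contact_force: [0.8, 0.5, -0.6]
grip_width: 0.005
grasp_force: 0.0
```

Emit:
jog_arm([
  {"x": 0,"y": 0,"z": 0.02,"rx": 0,"ry": 0,"rz": 0,"grip": 0},
  {"x": 0,"y": 0,"z": 0.02,"rx": 0,"ry": 0,"rz": 0,"grip": 0},
  {"x": 0,"y": 0,"z": 0.02,"rx": 0,"ry": 0,"rz": 0,"grip": 0},
  {"x": 0,"y": 0,"z": 0.02,"rx": 0,"ry": 0,"rz": 0,"grip": 0},
  {"x": 0,"y": 0,"z": 0.02,"rx": 0,"ry": 0,"rz": 0,"grip": 0},
  {"x": 0,"y": 0,"z": 0.02,"rx": 0,"ry": 0,"rz": 0,"grip": 0},
  {"x": 0,"y": 0,"z": 0.02,"rx": 0,"ry": 0,"rz": 0,"grip": 0},
  {"x": 0,"y": 0,"z": 0,"rx": 0,"ry": 0,"rz": 0,"grip": 0},
])

```text
t: 21.15
eef_pos: [0.5074, 0.0093, 0.0444]
eef_rot: [[0.114, 0.994, -0.002], [0.994, -0.114, -0.0], [-0.0, -0.002, -1.0]]
contact_force: [-0.1, 0.1, 0.6]
grip_width: 0.006
grasp_force: 0.0
```

```bash
python3 st.py; python3 tip.py|awk 'NR%3==0'
```

```text
t 21.15 p [0.5074 0.0093 0.0444] yaw 6.53 tilt [-4.0e-04 -1.9e-03 -1.0e+00] F_tool [ 0.07 -0.13 -0.61] g 0.005913925132821054
232 [[17.0, -7.4, -28.2], [16.7, -4.1, -27.1], [17.2, 3.8, -28.7]]
241 [[12.4, -7.5, -28.2], [12.8, -4.0, -29.4], [12.1, 3.8, -27.5]]
250 [[10.6, -7.2, -35.7], [8.0, -4.1, -29.2], [7.0, 3.9, -26.6]]
259 [[10.8, -6.8, -46.9], [9.0, -3.8, -42.7], [8.8, 3.5, -42.3]]
```

Emit:
jog_arm([
  {"x": 0,"y": 0,"z": 0.004,"rx": 0,"ry": 0,"rz": 0,"grip": 0},
  {"x": 0,"y": 0,"z": 0.004,"rx": 0,"ry": 0,"rz": 0,"grip": 0},
  {"x": 0,"y": 0,"z": 0.004,"rx": 0,"ry": 0,"rz": 0,"grip": 0},
  {"x": 0,"y": 0,"z": 0.004,"rx": 0,"ry": 0,"rz": 0,"grip": 0},
  {"x": 0,"y": 0,"z": 0.002,"rx": 0,"ry": 0,"rz": 0,"grip": 0},
  {"x": 0,"y": 0,"z": 0.002,"rx": 0,"ry": 0,"rz": 0,"grip": 0},
  {"x": 0,"y": 0,"z": 0,"rx": 0,"ry": 0,"rz": 0,"grip": 0},
  {"x": 0,"y": 0,"z": 0,"rx": 0,"ry": 0,"rz": 0,"grip": 0},
])

```text
t: 21.87
eef_pos: [0.5083, 0.0096, 0.0405]
eef_rot: [[0.113, 0.994, 0.0], [0.994, -0.113, -0.0], [-0.0, 0.0, -1.0]]
contact_force: [0.2, 0.3, 0.5]
grip_width: 0.007
grasp_force: 0.0
```

Emit:
jog_arm([
  {"x": 0,"y": 0,"z": 0.001,"rx": 0,"ry": 0,"rz": 0,"grip": 0},
  {"x": 0,"y": 0,"z": 0.001,"rx": 0,"ry": 0,"rz": 0,"grip": 0},
  {"x": 0,"y": 0,"z": 0.001,"rx": 0,"ry": 0,"rz": 0,"grip": 0},
  {"x": 0,"y": 0,"z": 0.001,"rx": 0,"ry": 0,"rz": 0,"grip": 0},
  {"x": 0,"y": 0,"z": 0,"rx": 0,"ry": 0,"rz": 0,"grip": 0},
  {"x": 0,"y": 0,"z": 0,"rx": 0,"ry": 0,"rz": 0,"grip": 0},
  {"x": 0,"y": 0,"z": 0,"rx": 0,"ry": 0,"rz": 0,"grip": 0},
  {"x": 0,"y": 0,"z": 0,"rx": 0,"ry": 0,"rz": 0,"grip": 0},
])

```text
t: 22.53
eef_pos: [0.5084, 0.0096, 0.0399]
eef_rot: [[0.113, 0.994, 0.0], [0.994, -0.113, -0.0], [-0.0, 0.0, -1.0]]
contact_force: [-1.7, -0.5, 5.5]
grip_width: 0.007
grasp_force: 2.7
```

Emit:
jog_arm([
  {"x": 0,"y": 0,"z": 0.001,"rx": 0,"ry": 0,"rz": 0,"grip": 0},
  {"x": 0,"y": 0,"z": 0.001,"rx": 0,"ry": 0,"rz": 0,"grip": 0},
  {"x": 0,"y": 0,"z": 0,"rx": 0,"ry": 0,"rz": 0,"grip": 0},
  {"x": 0,"y": 0,"z": 0,"rx": 0,"ry": 0,"rz": 0,"grip": 0},
  {"x": 0,"y": 0,"z": 0,"rx": 0,"ry": 0,"rz": 0,"grip": 0},
  {"x": 0,"y": 0,"z": 0,"rx": 0,"ry": 0,"rz": 0,"grip": 0},
  {"x": 0,"y": 0,"z": 0,"rx": 0,"ry": 0,"rz": 0,"grip": 0},
  {"x": 0,"y": 0,"z": 0,"rx": 0,"ry": 0,"rz": 0,"grip": 0},
])

```text
t: 23.2
eef_pos: [0.5084, 0.0096, 0.0398]
eef_rot: [[0.114, 0.994, 0.0], [0.994, -0.114, -0.001], [-0.001, 0.0, -1.0]]
contact_force: [-2.4, -0.9, 9.8]
grip_width: 0.003
grasp_force: 4.7
```

```bash
python3 st.py; python3 chk.py|head -1; python3 st.py
```

```text
t 23.2 p [0.5084 0.0096 0.0398] yaw 6.52 tilt [-6.e-04  3.e-04 -1.e+00] F_tool [-1.22 -2.24 -9.78] g 0.003216394225359855
chest shift px ((0.28558494871535345, -0.6517975371960816), 0.2365751248598099)
t 23.25 p [0.5084 0.0096 0.0398] yaw 6.52 tilt [-6.e-04  2.e-04 -1.e+00] F_tool [-0.31 -3.21 -9.59] g 0.0034268020674766467
```

Emit:
jog_arm([
  {"x": 0,"y": 0,"z": 0.0008,"rx": 0,"ry": 0,"rz": 0,"grip": 0},
  {"x": 0,"y": 0,"z": 0,"rx": 0,"ry": 0,"rz": 0,"grip": 0},
  {"x": 0,"y": 0,"z": 0,"rx": 0,"ry": 0,"rz": 0,"grip": 0},
  {"x": 0,"y": 0,"z": 0,"rx": 0,"ry": 0,"rz": 0,"grip": 0},
  {"x": 0,"y": 0,"z": 0,"rx": 0,"ry": 0,"rz": 0,"grip": 0},
  {"x": 0,"y": 0,"z": 0,"rx": 0,"ry": 0,"rz": 0,"grip": 0},
  {"x": 0,"y": 0,"z": 0,"rx": 0,"ry": 0,"rz": 0,"grip": 0},
  {"x": 0,"y": 0,"z": 0,"rx": 0,"ry": 0,"rz": 0,"grip": 0},
])

```text
t: 23.92
eef_pos: [0.5084, 0.0096, 0.0398]
eef_rot: [[0.113, 0.994, 0.0], [0.994, -0.113, -0.001], [-0.001, 0.0, -1.0]]
contact_force: [-3.5, -1.2, 11.1]
grip_width: 0.006
grasp_force: 5.4
```

The press holds steady at about 11 N with no further sinking, so the chest no longer rocks.

```bash
python3 -c "
from station import arm
print(arm.sign_off())"
```

```text
the job is handed in; nothing more can be done
None
```

The long wedge is snug under the chest's overhang; pressed at about 11 N above the overhang, the chest sank about 0.1 mm between 5.5 and 11 N, and I handed in still pressing. The reported TCP read about 35 mm below the real fingertips, so my first push passed over the wedge without moving it. The final push peaked at 6.7 N, and the chest's movement afterwards measured about 0.1 pixel (roughly 0.3 mm).

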